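Load a fallen sample tube into a reader under its fixed head

ROBOT

A 6-joint arm with a two-finger parallel gripper is mounted at the origin on a cart in front of the work surface, level with it; the furniture and walls round the work are solid. World frame = base frame: x ahead of the robot, y to its left, z up, the work surface at z = 0. Lengths are in m, angles in rad, forces in N, time in s.
With the tool pointing down it reaches from about 0.25 to 0.775 m from the base axis. Payload 4 kg.
Tool frame: the origin (TCP) lies at the very end of the fingers, on their centre line; the grasp point (between the pads) lies 19 mm behind it (r.pinch_z is the distance from the TCP to the grasp point, in m); z points along the fingers, y is the line along which they close (so a half turn about z gives the same grasp; the last joint's range is limited). The gripper opens to 85 mm and grips with 20 to 120 N. Pads are 22 mm wide; open, the fingers measure 114 mm over their backs; the gripper's body (76 mm by 85 mm) begins 54 mm behind the grasp point. The pads swing forward as they close: fully open they stand 13 mm farther back than shut.
Start: joints at [1.238, 0.087, 1.371, -0, 1.684, -0.103], TCP at [0.125, 0.536, 0.207] pointing down, gripper open.
Joint ranges: [-3.1, 3.1], [-0.76, 2.03], [0.27, 2.55], [-1.08, 4.22], [0.17, 2.65], [-2.57, 2.57]. Speed limits (rad/s): [2.79, 2.79, 3.14, 3.14, 3.14, 3.14].

INTERFACE

Orientations are given as a unit quaternion [x, y, z, w].
In Python, from cell import r gives the robot as it stands. The module is installed in compiled form; this text tells all that it offers.
- The arm moves only by the tool send_rows, never from a script. Its arguments are lists of equal length, an entry for each row: "gripper": the closure, from -1 (fully open) to 1 (shut); "delta_pos": the shift along the tool's x, y, z in mm, a list of three; "turn": the turn, a rotation vector about the tool's x, y, z in rad, a list of three. In form: {"gripper": [gripper, ...], "delta_pos": [[dx, dy, dz], ...], "turn": [[wx, wy, wz], ...]}. A call has 1 to 8 rows; each row shifts and turns the commanded pose from where the row before left it, along the tool's axes as they then stand; what a row does not reach is not made up. A row lasts 1/12 s, in which the tool goes at most 41.7 mm and 7.16 degrees, less where a joint would pass 70% of its speed; a pose out of reach is approached as far as the arm can. A call is refused whole if a number of a shift passes 41.7 or a number of a turn 0.125, either way. A call with a gripper value outside its range is refused whole. The fingers move at their own pace and stop on an object; "squeeze" is the grip in N (left out, the last holds). Time passes only in rows, so rows that do not move let the fingers close. It gives the time, the measured TCP pose, the force, the opening and the grip force at its end, in the units of the state.
- r.observe(): the state, without advancing time (a new reading comes with each control period).
- r.snapshot(name): name is "scene" or "top"; returns a dict with "img" (420x560x3 uint8, blue, green, red), "fx", "fy", "cx", "cy" (pixels), "extrinsics" (4x4, takes a point from world to camera coordinates). Camera axes: x right, y up, looking along -z (the intrinsics and any distortion apply to the point x, -y, -z); pixel columns grow to the right and rows downward; lengths in m; the calibration is good to about 2 mm. A picture is of the moment at which its call begins. There is no depth.
- r.finish_job(): hands the job in; it is judged then, once.
The state is a dict: "t": time; "qpos": joint angles; "qvel": joint speeds; "joint_torque": joint torques, N m; "eef_pos": TCP position; "eef_rot": TCP orientation; "ft_force": force on the tool from outside, world axes, zero at the start; "wrist_torque": the same for the moment, N m; "opening": finger opening in m; "grip_force": force on a finger pad.
Only numpy, scipy, OpenCV 4.12 (cv2) and the standard library are available. Lean on these libraries where they do the work, as an engineer would, in place of code of your own. Each camera call takes 0.05 s, during which the arm holds its last target. There are 200 camera calls.

TASK

Take the capped sample tube that lies on the worktop, lay it cap up in the inclined rest and let go, then take it again from there in a grip that suits loading. Load it into the tube reader: put its foot into the well with the tube tilted away from the overhanging head, then straighten it under the head so that it stands upright on the floor of the well, and let go. Do not bear hard on the reading head or its column, and leave everything else where it stands.

Things in the scene. Friction and masses are not known exactly. Their poses are not given: they have to be found in the camera images.
- tube: the sample tube that lies on its side: stiff, closed, body 27.6 mm in diameter, cap 34.4 mm in diameter on its last 14 mm; 114 mm long, 0.02 to 0.05 kg, flat foot. Origin: centre of the foot; z axis along the tube from foot to cap (at the start level, cap roughly away from the robot). It may have any roll about its axis
- tube_top (a point): centre of the flat top of that tube's cap, 114 mm from the foot along its axis
- reader: fixed bench tube reader: low white housing 112 (x) x 84 (y) x 55 mm high, with a round well in its top. Origin: centre of the underside; z up; -x is its front. A flat head on a column at its back (see reader_head) roofs the rear half of the well; above the front half it is open
- well_mouth (a point): centre of the well's mouth, level with the housing's top, 55 mm above the worktop; axes as the reader's. The well is a vertical blind bore, 42 mm wide and 40 mm deep. The tube goes in only with its top leaning to the reader's -x, by about 10 to 20 degrees until its foot is about 30 mm deep; straighten it as it goes on down
- well_floor (a point): centre of the well's flat floor, 40 mm below the mouth; axes as the reader's. The seated tube stands 74 mm out of the well, its top 9 mm below the head
- head_edge (a point): middle of the lower front edge of the reading head, on the well's axis, 138 mm above the worktop
- reader_head: the reader's fixed column and reading head; same origin and axes as the reader. Column: x +34 to +54 mm, 56 mm wide, 146 mm high. Head: flat, 44 mm wide in y, underside 138 mm and top 146 mm above the worktop; it reaches forward to x = -15 mm and so ends exactly over the well's axis
- rest: fixed inclined rest, base plate 112 (x) x 74 (y) x 8 mm, with an open trough that holds a tube leaning 35 degrees from vertical, cap up and towards +x. Origin: centre of the underside. A ledge carries the foot; V cheeks (38 mm across) hold the lowest 46 mm; a 12 mm wide rib runs under the tube to 92 mm from the foot. Open above: lay the tube in from -x and above. Fingers have room beyond 50 mm
- rest_foot (a point): where the centre of the tube's foot lies when the tube is in the rest: 30 mm above the worktop, 30 mm from the rest's origin towards its -x
- rest_top (a point): where the centre of the cap's top lies when the tube is in the rest (114 mm from rest_foot along the trough's axis)
- tube_standing: a second capped tube of the same make (29 mm wide, 114 mm tall) that stands upright behind the reader; not to be used. Bystander; origin: centre of its underside
- objective_case: round screw-top case, 41 mm wide, 61 mm tall, standing behind the work. Bystander; origin: centre of its underside
- oil_bottle: small dropper bottle, 31 mm wide, 73 mm tall, standing behind the inclined rest. Bystander; origin: centre of its underside
- cover_box_0: small square box, 27 x 27 x 16 mm, on the worktop close behind the inclined rest. Bystander; origin: centre of its underside
- cover_box_1: small square box, 27 x 27 x 16 mm, on the worktop close beside the reader. Bystander; origin: centre of its underside
- microscope: tall fixed microscope at the left of the work, about 0.5 m high, its front about 0.25 m nearer the robot than its origin (underside): the arm, which may start on its far side, must pass in front of it. To its right, behind the work, a room-high pillar stands about 0.66 m ahead of the robot
Mind the look-alikes: they are no part of the job. Leave any yellow look-alike of the tube alone.

How it is judged:
By the outcome, as a careful person would: the job done as asked, in the order asked, and still so for the second after the job is handed in, with the robot touching nothing.
It also fails if it takes over 64 s, if anything falls off the work surface, if the arm or the gripper's body presses on something with over 40 N, if the wrist force passes 120 N, or if a joint passes its speed limit or range.

## Working session

There is one attempt and no reset: what is moved stays moved. The work goes in short steps, Python scripts to look and compute and a tool call to move; the robot and the scene stay as the last step left them, time stands still between calls to the robot, and variables do not carry over. Pictures are saved under pics/ and viewed, at most 10 in all, crops included, and the job is handed in when it is done.

Besides the shell and the picture viewer there is one more tool, called in YAML: its name, and indented under it one key for each argument. send_rows: Moves the arm, as the interface text tells. Its arguments: {"type":"object","properties":{"gripper":{"type":"array"},"delta_pos":{"type":"array"},"turn":{"type":"array"},"squeeze":{"type":"number"}},"required":["gripper","delta_pos","turn"]}

```bash
mkdir -p pics
cat > h.py <<'E'
import numpy as np, cv2
from cell import r
def snap(n,f=None):
    s=r.snapshot(n)
    if f: cv2.imwrite('pics/'+f,s['img'])
    return s
def proj(s,p):
    E=np.array(s['extrinsics']);c=E[:3,:3]@np.array(p)+E[:3,3]
    return np.array([s['cx']+s['fx']*c[0]/-c[2], s['cy']+s['fy']*-c[1]/-c[2]])
def ray(s,u,v):
    E=np.array(s['extrinsics']);R=E[:3,:3]
    d=R.T@np.array([(u-s['cx'])/s['fx'],-(v-s['cy'])/s['fy'],-1]);return -R.T@E[:3,3],d
def atz(s,u,v,z):
    o,d=ray(s,u,v);return o+d*(z-o[2])/d[2]
E
python3 - <<'E'
from h import *
for n in('scene','top'):
    s=snap(n,n+'0.png');print(n,{k:s[k] for k in s if k not in('img',)})
print(r.observe(),r.pinch_z)
E
```

```text
scene {'fx': 409.08358960151565, 'fy': 409.08358960151565, 'cx': 276.6223892857539, 'cy': 207.57408649435115, 'extrinsics': array([[ 0.56306012, -0.82634088,  0.01113814, -0.45601164],
       [ 0.62281405,  0.43316076,  0.65151701, -0.3487302 ],
       [-0.54319974, -0.35990626,  0.75855226, -0.99225482],
       [ 0.        ,  0.        ,  0.        ,  1.        ]])}
top {'fx': 518.784675446894, 'fy': 518.784675446894, 'cx': 281.6326983731146, 'cy': 204.76520125463836, 'extrinsics': array([[-1.53452430e-02, -9.99879707e-01, -2.25704941e-03,
        -1.50004336e-01],
       [ 9.98297175e-01, -1.54479310e-02,  5.62504466e-02,
        -5.57240645e-01],
       [-5.62785468e-02, -1.39002927e-03,  9.98414139e-01,
        -1.59625334e+00],
       [ 0.00000000e+00,  0.00000000e+00,  0.00000000e+00,
         1.00000000e+00]])}
{'t': 0.1, 'qpos': array([ 1.23791639e+00,  8.79087061e-02,  1.37208105e+00, -4.76174516e-05,
        1.68361004e+00, -1.03109927e-01]), 'qvel': array([ 0.00209229, -0.00155703, -0.00383824, -0.00011198,  0.00105988,
       -0.00222224]), 'joint_torque': array([ 2.25534750e-03, -3.53017116e+01, -3.14217961e+01, -2.14434363e-04,
        8.01194779e-03,  5.28369625e-06]), 'eef_pos': array([0.12512948, 0.53507361, 0.20555233]), 'eef_rot': array([ 1.14635034e-01,  9.93407168e-01, -9.84934981e-04, -1.93944308e-04]), 'ft_force': array([ 0.33388708, -0.35664137,  0.35531415]), 'wrist_torque': array([-0.0055338 ,  0.00304886,  0.03646092]), 'grip_force': 0.0, 'opening': 0.08558141919992548} 0.0187
```

View pics/scene0.png

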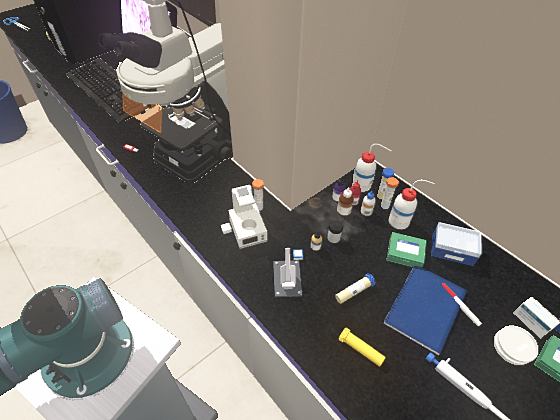

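View pics/top0.png

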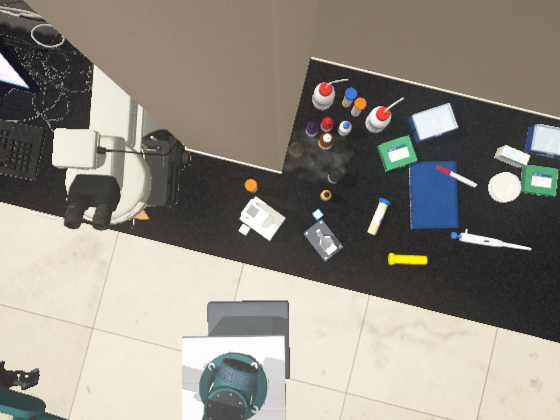

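Candidates: the white or clear tube with a blue cap, at scene (355,289) and top (378,217), matches the description. The others are the yellow look-alike at scene (361,346), the standing orange-cap tube at scene (259,190) and the pipette at scene (460,380). I choose the blue-capped one and will check it in close crops.

Run:
```python
import cv2
a=cv2.imread('pics/scene0.png')[170:320,215:385]; b=cv2.imread('pics/top0.png')[165:275,230:400]
cv2.imwrite('pics/c1.png',cv2.resize(a,None,fx=4,fy=4,interpolation=cv2.INTER_CUBIC))
cv2.imwrite('pics/c2.png',cv2.resize(b,None,fx=4.6,fy=4.6,interpolation=cv2.INTER_CUBIC))
```

```text
(no output)
```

View pics/c1.png

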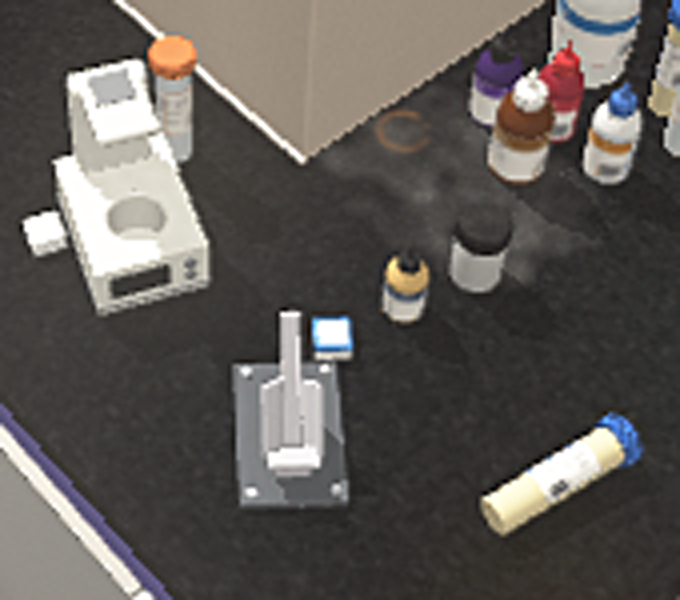

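View pics/c2.png

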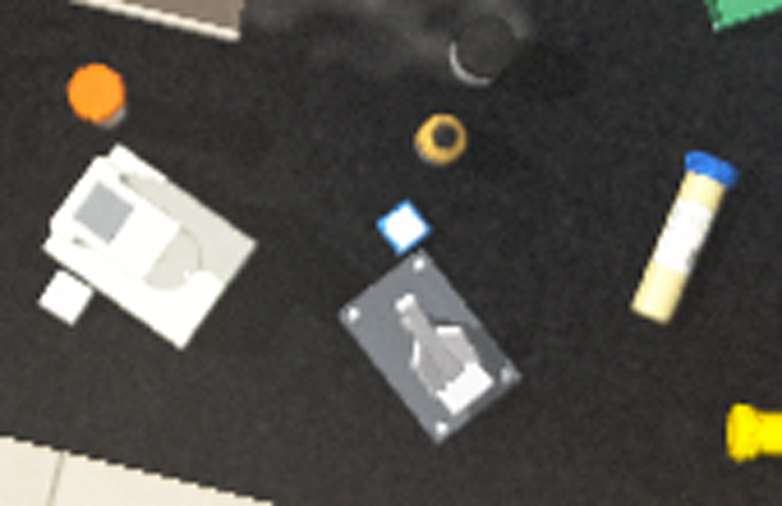

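```bash
cat > fit.py <<'E'
from h import *
from scipy.optimize import least_squares
S=snap('scene');T=snap('top')
c1=lambda u,v:(S,(u+.5)/4-.5+215,(v+.5)/4-.5+170)
c2=lambda u,v:(T,(u+.5)/4.6-.5+230,(v+.5)/4.6-.5+165)
def fit(obs,x0):
    def f(x):
        c,s=np.cos(x[2]),np.sin(x[2]);o=[]
        for (cam,u,v),p in obs:
            w=[x[0]+c*p[0]-s*p[1],x[1]+s*p[0]+c*p[1],p[2]]
            o+=list(proj(cam,w)-[u,v])
        return np.array(o)
    a=least_squares(f,x0,loss='soft_l1');print(np.round(a.x,4),np.degrees(a.x[2]).round(1));print(np.round(f(a.x),1));return a.x
h=.056;w=.042;z=.055
rd=fit([(c2(256,242),(-h,-w,z)),(c2(182,348),(-h,w,z)),(c2(45,243),(h,w,z)),(c2(120,146),(h,-w,z)),
 (c1(95,283),(-h,w,z)),(c1(205,238),(-h,-w,z)),(c1(102,312),(-h,w,0)),(c1(208,284),(-h,-w,0)),(c1(55,160),(h,w,z)),(c1(137,218),(-.015,0,z))],[.5,-.07,.8])
w=.037;z=.008
rs=fit([(c2(422,252),(h,-w,z)),(c2(521,378),(-h,-w,z)),(c2(438,443),(-h,w,z)),(c2(338,316),(h,w,z)),
 (c1(233,364),(h,w,z)),(c1(340,364),(h,-w,z)),(c1(348,494),(-h,-w,z)),(c1(240,502),(-h,w,z)),(c1(291,314),(-.03+.092*np.sin(.611)+.0138*-0+.0113,0,.03+.092*np.cos(.611)-.0079))],[.45,-.2,.9])
tb=fit([(c2(649,315),(0,0,.014)),(c2(714,161),(.114,0,.0165)),(c1(493,515),(0,0,.014)),(c1(628,437),(.114,0,.0165))],[.4,-.35,1.2])
np.save('fit.npy',[rd,rs,tb])
def W(x,p):
    c,s=np.cos(x[2]),np.sin(x[2]);return [x[0]+c*p[0]-s*p[1],x[1]+s*p[0]+c*p[1],p[2]]
P=[]
for x,L,w,z in((rd,.056,.042,.055),(rs,.056,.037,.008)):
    P.append([W(x,(a*L,b*w,z)) for a,b in((-1,-1),(1,-1),(1,1),(-1,1))])
th=np.linspace(0,6.28,30)
P.append([W(rd,(-.015+.021*np.cos(t),.021*np.sin(t),.055)) for t in th])
P.append([W(rd,p) for p in((-.015,-.022,.138),(-.015,.022,.138),(.054,.022,.138),(.054,-.022,.138))])
u=np.array([np.sin(.611),0,np.cos(.611)]);f=np.array([-.03,0,.03])
P.append([W(rs,f+0*u),W(rs,f+.114*u)])
for d,rr in((0,.0138),(.1,.0172),(.114,.0172)):
    P.append([W(tb,(d,rr*np.cos(t),.015+rr*np.sin(t))) for t in th])
o=[]
for s,(x0,y0,x1,y1),k in((S,(215,170,385,320),4),(T,(230,165,400,275),4.6)):
    im=cv2.resize(s['img'][y0:y1,x0:x1],None,fx=k,fy=k,interpolation=cv2.INTER_CUBIC)
    for p in P:
        q=np.array([(proj(s,a)+.5-[x0,y0])*k-.5 for a in p]).round().astype(int)
        cv2.polylines(im,[q],len(p)>2,(0,255,0),1)
    o.append(im)
o[0]=cv2.resize(o[0],(391,345));o[1]=cv2.resize(o[1],(0,0),fx=.5,fy=.5)
cv2.imwrite('pics/ovS.png',cv2.resize(o[0],(680,600)));
im=np.zeros((598,800,3),np.uint8)
im[:345,:391]=o[0];im[345:345+o[1].shape[0],:391]=o[1];cv2.imwrite('pics/ov.png',im)
E
sed -i 's/^o\[0\].*//;s/^cv2.imwrite(.pics\/ovS.*//;s/^im=np.zeros.*/a=cv2.resize(o[0],(391,345));b=o[1]/;s/^im\[:345.*/cv2.imwrite("pics\/ov.png",np.vstack([cv2.resize(o[0],(480,424)),cv2.resize(o[1][:, :480*1],(480,0) if 0 else (480,176))])); cv2.imwrite("pics\/ovS.png",o[0]); cv2.imwrite("pics\/ovT.png",o[1])/' fit.py
python3 fit.py
```

```text
[ 0.5136 -0.0981  0.9311] 53.4
[-0.3  0.3 -0.5 -0.2 -0.7  1.  -0.7 -0.4  0.4 -2.2  1.2  1.4 -0.3  1.7
  0.6  1.3  0.2 -0.2  0.  -0.6]
[ 0.4434 -0.285   0.6394] 36.6
[-0.1 -0.9  0.4  0.4 -0.4  0.8 -0.7 -0.3  0.2 -0.4 -0.5 -1.1  0.7  1.7
 -0.1  0.6  0.2 -0.1]
[ 0.462  -0.4324 -0.4279] -24.5
[-0.3  0.3  0.2  0.1  0.1  0.   0.1 -0.3]
```

View pics/ovS.png

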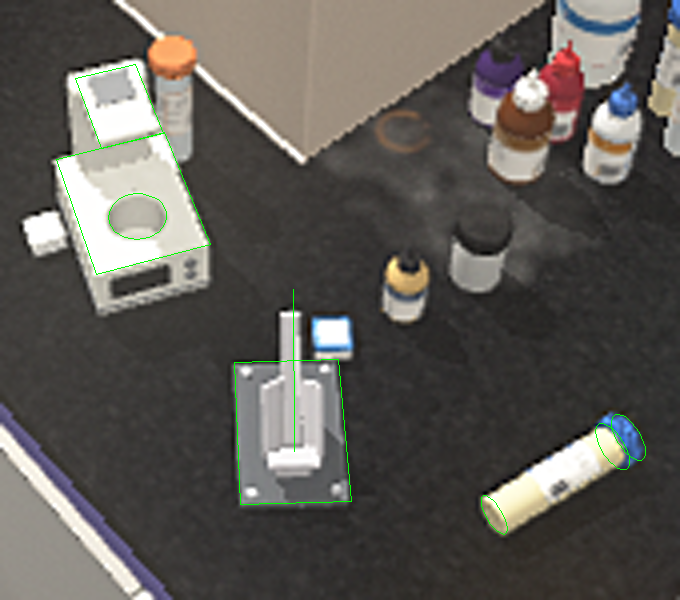

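View pics/ovT.png

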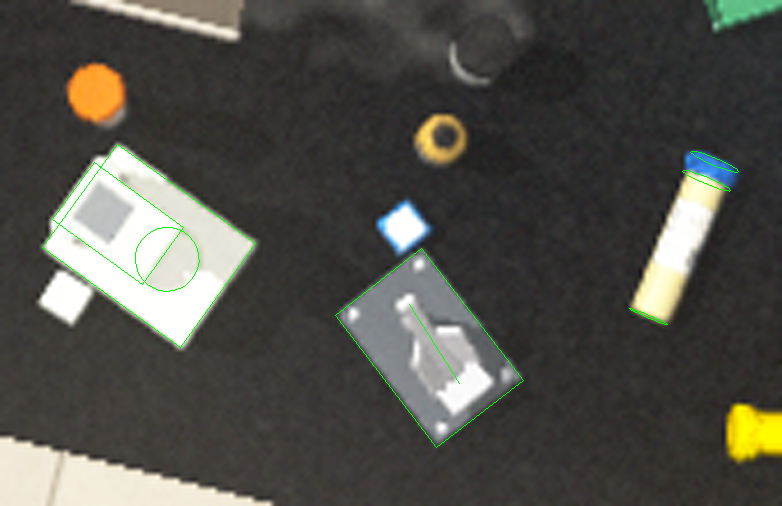

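The overlay fits the reader at (0.514,-0.098, yaw 53°), the rest at (0.443,-0.285, yaw 37°), and the blue-capped cream tube with its foot at (0.462,-0.432) and axis yaw -24.5°. Next I retract and pass in front of the microscope, recording joint and pose pairs to identify the kinematics.

send_rows:
  gripper: [-1,-1,-1,-1,-1,-1,-1,-1]
  delta_pos:
    - [-7,-34,-7]
    - [-7,-34,-7]
    - [-7,-34,-7]
    - [-7,-34,-7]
    - [-7,-34,-7]
    - [-7,-34,-7]
    - [-26,-26,0]
    - [-26,-26,0]
  turn:
    - [0,0,0]
    - [0,0,0]
    - [0,0,0]
    - [0,0,0]
    - [0,0,0]
    - [0,0,0]
    - [0,0,0]
    - [0,0,0]

```text
t: 0.87
eef_pos: [0.1581, 0.2636, 0.2493]
eef_rot: [0.113, 0.994, 0.001, 0.001]
ft_force: [1.9, 0.4, -0.4]
opening: 0.0857
grip_force: 0.0
```

```bash
cat >> h.py <<'E'
import json,os
def log():
    o=r.observe();L=json.load(open('log.json')) if os.path.exists('log.json') else []
    L.append([list(o['qpos']),list(o['eef_pos']),list(o['eef_rot'])]);json.dump(L,open('log.json','w'));return o
E
python3 - <<'E'
from h import *
json.dump([[[1.23791639e+00,8.79087061e-02,1.37208105e+00,-4.76174516e-05,1.68361004e+00,-1.03109927e-01],[0.12512948,0.53507361,0.20555233],[0.114635034,.993407168,-9.84934981e-04,-1.93944308e-04]]],open('log.json','w'))
o=log();print(o['qpos'],o['eef_pos'],o['t'])
E
```

```text
[ 8.45658926e-01 -4.77805310e-01  1.75657993e+00 -1.17434199e-04
  1.86007611e+00 -4.98892766e-01] [0.15805026 0.2636259  0.24926626] 0.8667
```

send_rows:
  gripper: [-1,-1,-1,-1,-1,-1,-1]
  delta_pos:
    - [-26,-26,0]
    - [-26,-26,0]
    - [-26,-26,0]
    - [-26,-26,0]
    - [-26,-26,0]
    - [-26,-26,0]
    - [-26,-26,0]
  turn:
    - [0,0,0]
    - [0,0,0]
    - [0,0,0]
    - [0,0,0]
    - [0,0,0]
    - [0,0,0]
    - [0,0,0]

```text
t: 1.45
eef_pos: [0.2946, 0.0443, 0.2488]
eef_rot: [0.115, 0.993, 0.0, 0.001]
ft_force: [1.2, 1.3, 0.5]
opening: 0.0854
grip_force: 0.0
```

Run:
```python
from h import *
o=log();print(o['qpos'],o['eef_pos'],o['eef_rot'],o['t'])
```

```text
[-4.21900694e-02 -5.00055596e-01  1.77054239e+00  3.76746917e-04
  1.86955972e+00 -1.38241367e+00] [0.29460878 0.04433942 0.24877866] [1.14975905e-01 9.93367964e-01 2.35963348e-04 7.57859759e-04] 1.45
```

send_rows:
  gripper: [-1,-1,-1,-1,-1,-1,-1,-1]
  delta_pos:
    - [-20,-34,0]
    - [-20,-34,0]
    - [-20,-34,0]
    - [-20,-34,0]
    - [-20,-34,0]
    - [-20,-34,0]
    - [-20,-34,0]
    - [-20,-34,0]
  turn:
    - [0,0,0]
    - [0,0,0]
    - [0,0,0]
    - [0,0,0]
    - [0,0,0]
    - [0,0,0]
    - [0,0,0]
    - [0,0,0]

```text
t: 2.12
eef_pos: [0.3881, -0.2572, 0.2483]
eef_rot: [0.115, 0.993, 0.0, 0.0]
ft_force: [1.3, 0.2, 0.6]
opening: 0.0854
grip_force: 0.0
```

Run:
```python
from h import *
o=log();print(o['qpos'])
```

```text
[-7.07385596e-01 -1.06446662e-01  1.48080016e+00  3.13756457e-04
  1.76737506e+00 -2.04737539e+00]
```

send_rows:
  gripper: [-1,-1,-1,-1,-1]
  delta_pos:
    - [0,0,0]
    - [0,0,0]
    - [0,0,0]
    - [0,0,0]
    - [0,0,0]
  turn:
    - [0.08,0.08,0]
    - [0.08,0.08,0]
    - [0.08,0.08,0]
    - [0.08,0.08,0]
    - [0,0,0]

```text
t: 2.53
eef_pos: [0.3897, -0.2532, 0.2448]
eef_rot: [0.109, 0.968, -0.139, -0.179]
ft_force: [-0.9, -0.3, -1.9]
opening: 0.0852
grip_force: 0.0
```

```bash
cat > kin.py <<'E'
from h import *
from scipy.optimize import least_squares
from scipy.spatial.transform import Rotation as R
def fk(q,p):
    d1,off,L1,a3,L2,Lt=p[:6]; s1=1
    q1,q2,q3,q4,q5,q6=q
    def ry(a): return R.from_euler('y',a)
    B=R.from_euler('z',q1);x=np.array([0,p[6],d1])*1.
    x[0]=off
    A=ry(q2);x=x+A.apply([0,0,L1])
    A=A*ry(q3);x=x+A.apply([a3,0,L2])
    A=A*R.from_euler('z',p[7]*q4)*ry(q5)*R.from_euler('z',p[8]*q6+p[9])
    x=x+A.apply([0,0,Lt])
    return B.apply(x),B*A
E
python3 - <<'E'
from kin import *
o=log();print(o['qpos'],o['eef_pos'],o['eef_rot'])
L=json.load(open('log.json'))
best=None
for s4 in(1,-1):
  for s6 in(1,-1):
   for c6 in(np.pi/2,-np.pi/2,0,np.pi):
    def f(p):
        P=list(p)+[s4,s6,c6];o=[]
        for q,x,e in L:
            a,b=fk(q,P);o+=list(a-x)+list(.1*(b*R.from_quat(e).inv()).as_rotvec())
        return np.array(o)
    a=least_squares(f,[.2,0,.3,0,.3,.2,.057])
    print(s4,s6,round(c6,2),a.cost,np.round(a.x,4))
    if best is None or a.cost<best[0]: best=(a.cost,list(a.x)+[s4,s6,c6],f(a.x))
print(np.round(best[2]*1000,1));json.dump(best[1],open('p.json','w'))
E
```

```text
[-0.42323138  0.08573276  1.36789456 -0.40019365  1.93141262 -1.86713369] [ 0.38971606 -0.25320708  0.24483644] [ 0.1086179   0.96785634 -0.13885772 -0.17937331]
1 1 1.57 8.461153407377451e-18 [ 0.1526 -0.      0.449   0.1007  0.4998  0.3495  0.0566]
1 1 -1.57 0.2467401099863102 [ 0.1526 -0.      0.449   0.1007  0.4998  0.3495  0.0566]
1 1 0 0.06168502752727039 [ 0.1526 -0.      0.449   0.1007  0.4998  0.3495  0.0566]
1 1 3.14 0.0616850274863466 [ 0.1526 -0.      0.449   0.1007  0.4998  0.3495  0.0566]
1 -1 1.57 0.09984300557565817 [ 0.1526 -0.      0.449   0.1007  0.4998  0.3495  0.0566]
1 -1 -1.57 0.07307024146060674 [ 0.1526 -0.      0.449   0.1007  0.4998  0.3495  0.0566]
1 -1 0 0.07333536702175648 [ 0.1526 -0.      0.449   0.1007  0.4998  0.3495  0.0566]
1 -1 3.14 0.07443297233536339 [ 0.1526 -0.      0.449   0.1007  0.4998  0.3495  0.0566]
-1 1 1.57 0.010495320297322362 [ 0.1215  0.0805  0.5095  0.5914  0.3015 -0.1534  0.0423]
-1 1 -1.57 0.24573452305834234 [ 0.1215  0.0805  0.5095  0.5914  0.3015 -0.1534  0.0423]
-1 1 0 0.07598541791933673 [ 0.1215  0.0805  0.5095  0.5914  0.3015 -0.1534  0.0423]
-1 1 3.14 0.06715949385440731 [ 0.1215  0.0805  0.5095  0.5914  0.3015 -0.1534  0.0423]
-1 -1 1.57 0.11571664788922252 [ 0.1215  0.0805  0.5095  0.5914  0.3015 -0.1534  0.0423]
-1 -1 -1.57 0.08181131791138775 [ 0.1215  0.0805  0.5095  0.5914  0.3015 -0.1534  0.0423]
-1 -1 0 0.07658012137949836 [ 0.1215  0.0805  0.5095  0.5914  0.3015 -0.1534  0.0423]
-1 -1 3.14 0.08744970416338077 [ 0.1215  0.0805  0.5095  0.5914  0.3015 -0.1534  0.0423]
[-0.  0.  0. -0.  0.  0.  0. -0. -0. -0. -0. -0. -0. -0. -0. -0.  0. -0.
  0. -0. -0. -0.  0. -0.  0. -0. -0. -0.  0. -0.]
```

```bash
cat >> kin.py <<'E'
P=json.load(open('p.json')) if os.path.exists('p.json') else None
lo=np.array([-3.1,-.76,.27,-1.08,.17,-2.57]);hi=np.array([3.1,2.03,2.55,4.22,2.65,2.57])
def ik(x,Rm,q0):
    def f(q):
        a,b=fk(q,P);return np.r_[(a-x)*5,(b*Rm.inv()).as_rotvec()]
    a=least_squares(f,np.clip(q0,lo+.02,hi-.02),bounds=(lo,hi));return a.x,np.abs(a.fun).max()
def iks(x,Rm,n=25):
    rg=np.random.default_rng(0);S=[]
    for i in range(n):
        q0=rg.uniform(lo,hi);q0[0]=rg.uniform(-1.5,1)
        q,e=ik(x,Rm,q0)
        if e<1e-3 and not any(np.abs(q-s).max()<.02 for s in S): S.append(q)
    return S
rd,rs,tb=np.load('fit.npy')
def hx(yaw): return np.array([np.cos(yaw),np.sin(yaw),0])
Z=np.array([0,0,1.])
def tool(foot,u,yc,g,beta,e,sgn=1):
    """grip: closing axis yc (perp to u); tool z at angle beta from -u toward (yc x u side); e: axis lies e beyond the grasp point"""
    n=np.cross(yc,u)
    z=-u*np.cos(beta)+n*np.sin(beta); y=yc*sgn; x=np.cross(y,z)
    tcp=foot+g*u+z*(.0187-e)
    return tcp,R.from_matrix(np.c_[x,y,z])
def lying():
    u=hx(tb[2]);return np.array([tb[0],tb[1],.015]),u,np.cross(u,Z)*-1
def rest():
    X=hx(rs[2]);return np.array([rs[0],rs[1],.03])-.03*X, X*np.sin(.6109)+Z*np.cos(.6109), np.cross(Z,X)
def load(tilt,depth,dx=0,psi=None):
    """tilt (rad) top to reader -x; depth of foot centre below mouth; dx shift along reader x; psi yaw of tool direction"""
    X=hx(rd[2]);psi=rd[2] if psi is None else psi
    foot=np.array([rd[0],rd[1],.055-depth])+X*(-.015+dx)
    Y=np.cross(Z,X);T=R.from_rotvec(-Y*tilt)
    return foot,T.apply(Z),T.apply(np.cross(Z,hx(psi)))
E
python3 - <<'E'
from kin import *
d=np.pi/180
def show(n,a,g,b,e):
    for s in(1,-1):
        x,Rm=tool(*a,g,b*d,e,s)
        for q in iks(x,Rm): print(n,'s',s,np.round(q,2),'marg',np.minimum(q-lo,hi-q).min().round(2))
for b in(90,75):
    print(b,tool(*lying(),.07,b*d,.006)[1].as_matrix()[:,2].round(2))
    show('lie',lying(),.07,b,.006);show('rest',rest(),.07,b,.006)
for b in(55,65): 
  show('re %d'%b,rest(),.074,b,0)
  for psi in(53,35,15):
    show('tilt b%d psi%d'%(b,psi),load(15*d,.0,-.004,psi*d),.074,b,0)
    show('up b%d psi%d'%(b,psi),load(0,.04,0,psi*d),.074,b,0)
E
```

```text
90 [-0.  0. -1.]
lie s 1 [-0.8   0.52  1.23 -0.    1.39 -1.94] marg 0.63
lie s -1 [-0.8   0.52  1.23 -0.    1.39  1.2 ] marg 0.96
rest s -1 [-1.21  0.21  1.82  0.91  1.52 -0.53] marg 0.73
75 [-0.24  0.11 -0.97]
lie s 1 [-0.76  0.72  0.96 -0.09  1.72 -1.91] marg 0.66
lie s -1 [-0.76  0.72  0.96 -0.09  1.72  1.24] marg 0.69
rest s -1 [-1.09  0.11  1.79  0.7   1.42 -0.33] marg 0.76
re 55 s -1 [-0.87  0.06  1.71  0.36  1.36 -0.02] marg 0.82
tilt b55 psi53 s 1 [-1.01  0.25  1.88  1.08  1.68  2.5 ] marg 0.07
tilt b55 psi53 s -1 [-1.01  0.25  1.88  1.08  1.68 -0.64] marg 0.67
up b55 psi53 s -1 [-0.88  0.16  1.89  0.93  1.48 -0.52] marg 0.66
tilt b55 psi35 s -1 [-1.05  0.07  2.08  1.2   1.48 -0.5 ] marg 0.47
up b55 psi35 s -1 [-0.9  -0.02  2.08  1.04  1.25 -0.38] marg 0.47
tilt b55 psi15 s -1 [-1.03 -0.17  2.27  1.31  1.22 -0.27] marg 0.28
up b55 psi15 s -1 [-0.83 -0.24  2.27  1.12  0.94 -0.15] marg 0.28
re 65 s -1 [-0.98  0.07  1.75  0.53  1.37 -0.17] marg 0.8
tilt b65 psi53 s 1 [-1.04  0.35  1.89  1.18  1.76  2.4 ] marg 0.17
tilt b65 psi53 s -1 [-1.04  0.35  1.89  1.18  1.76 -0.74] marg 0.66
up b65 psi53 s 1 [-0.94  0.25  1.9   1.05  1.56  2.5 ] marg 0.07
up b65 psi53 s -1 [-0.94  0.25  1.9   1.05  1.56 -0.65] marg 0.65
tilt b65 psi35 s 1 [-1.1   0.19  2.11  1.32  1.57  2.49] marg 0.08
tilt b65 psi35 s -1 [-1.1   0.19  2.11  1.32  1.57 -0.65] marg 0.44
up b65 psi35 s 1 [-0.98  0.07  2.12  1.2   1.34  2.56] marg 0.01
up b65 psi35 s -1 [-0.98  0.07  2.12  1.2   1.34 -0.58] marg 0.43
tilt b65 psi15 s -1 [-1.09 -0.06  2.34  1.5   1.3  -0.51] marg 0.21
up b65 psi15 s -1 [-0.92 -0.17  2.34  1.39  1.02 -0.46] marg 0.21
```

send_rows:
  gripper: [-1,-1,-1,-1,-1,-1,-1,-1]
  delta_pos:
    - [0,0,0]
    - [0,0,0]
    - [0,0,0]
    - [0,0,0]
    - [0,0,0]
    - [0,0,0]
    - [0,0,0]
    - [0,0,0]
  turn:
    - [-0.08,-0.08,0]
    - [-0.08,-0.08,0]
    - [-0.08,-0.08,0]
    - [-0.08,-0.08,0]
    - [0,0,0.12]
    - [0,0,0.12]
    - [0,0,0.12]
    - [0,0,0.12]

```text
t: 3.2
eef_pos: [0.3874, -0.2555, 0.2493]
eef_rot: [0.351, 0.936, 0.0, 0.001]
ft_force: [0.2, 0.3, -0.9]
opening: 0.0856
grip_force: 0.0
```

send_rows:
  gripper: [-1,-1,-1,-1,-1,-1,-1,-1]
  delta_pos:
    - [0,0,0]
    - [0,0,0]
    - [0,0,0]
    - [0,0,0]
    - [0,0,0]
    - [0,0,0]
    - [0,0,0]
    - [0,0,0]
  turn:
    - [0,0,0.12]
    - [0,0,0.12]
    - [0,0,0.12]
    - [0,0,0.12]
    - [0,0,0.12]
    - [0,0,0.12]
    - [0,0,0.12]
    - [0,0,0.12]

```text
t: 3.87
eef_pos: [0.3877, -0.2552, 0.2491]
eef_rot: [0.743, 0.669, 0.001, 0.001]
ft_force: [-0.0, -0.5, 0.2]
opening: 0.0851
grip_force: 0.0
```

send_rows:
  gripper: [-1,-1,-1,-1,-1,-1,-1,-1]
  delta_pos:
    - [0,0,0]
    - [0,0,0]
    - [0,0,0]
    - [0,0,0]
    - [0,0,0]
    - [0,0,0]
    - [0,0,0]
    - [0,0,0]
  turn:
    - [0,0,0.12]
    - [0,0,0.12]
    - [0,0,0.12]
    - [0,0,0.12]
    - [0,0,0.12]
    - [0,0,0.12]
    - [0,0,0.12]
    - [0,0,0.12]

```text
t: 4.53
eef_pos: [0.3877, -0.2552, 0.2491]
eef_rot: [0.968, 0.25, 0.001, 0.0]
ft_force: [-0.5, -0.6, 0.6]
opening: 0.0853
grip_force: 0.0
```

send_rows:
  gripper: [-1,-1,-1,-1,-1,-1,-1,-1]
  delta_pos:
    - [0,0,0]
    - [0,0,0]
    - [0,0,0]
    - [0,0,0]
    - [0,0,0]
    - [0,0,0]
    - [0,0,0]
    - [0,0,0]
  turn:
    - [0,0,0.12]
    - [0,0,0.12]
    - [0,0,0.12]
    - [0,0,0.12]
    - [0,0,0.12]
    - [0,0,0.12]
    - [0,0,0.12]
    - [0,0,0.1]

```text
t: 5.2
eef_pos: [0.3877, -0.2552, 0.2491]
eef_rot: [0.976, -0.216, 0.001, -0.0]
ft_force: [-0.7, -0.5, 0.3]
opening: 0.085
grip_force: 0.0
```

```bash
cat >> kin.py <<'E'
LIM=np.array([2.79,2.79,3.14,3.14,3.14,3.14])*.7
def plan(tg,n,dp=0,dr=2,cur=None):
    """constant-rate move in n rows to tg=(x,Rot): straight line, constant rotvec; prints rows grouped"""
    o=r.observe();x0=np.array(o['eef_pos']);R0=R.from_quat(o['eef_rot']);q=np.array(o['qpos'])
    if cur: x0,R0=cur
    x1,R1=tg;w=(R0.inv()*R1).as_rotvec();tw=np.round(w/n,dr);x,Rm=x0.copy(),R0;rows=[];vm=0
    for i in range(n):
        d=Rm.inv().apply(x0+(x1-x0)*(i+1)/n-x)*1e3;d=np.round(d,dp)
        x=x+Rm.apply(d)*1e-3;Rm=Rm*R.from_rotvec(tw);rows.append(d.tolist())
        qn,e=ik(x,Rm,q);vm=max(vm,(np.abs(qn-q)*12/LIM).max());q=qn
        if e>1e-3:print('IK fail row',i)
    print('rows',rows,'turn',tw.tolist(),'| speed frac %.2f'%vm,'end err mm',np.round((x-x1)*1e3,1),'deg',np.degrees((Rm.inv()*R1).as_rotvec()).round(1),'q',q.round(2))
    return x,Rm
E
python3 - <<'E'
from kin import *
d=np.pi/180
o=r.observe();print(o['t'],o['eef_pos'],o['qpos'].round(2))
x,Rm=tool(*lying(),.07,90*d,.006,-1);print(x)
c=plan((x+[0,0,.1],Rm),6)
plan((x+[0,0,.0],Rm),5,cur=c)
E
```

```text
5.2 [ 0.38774987 -0.25521675  0.24911578] [-0.71 -0.11  1.48  0.    1.77  1.3 ]
[ 0.52567219 -0.46143357  0.0023    ]
rows [[35.0, 22.0, 25.0], [36.0, 21.0, 24.0], [35.0, 22.0, 25.0], [35.0, 21.0, 24.0], [35.0, 22.0, 25.0], [36.0, 21.0, 24.0]] turn [-0.0, -0.0, -0.0] | speed frac 0.62 end err mm [ 0.4 -0.1  0.2] deg [-0.  -0.1 -0.4] q [-0.8   0.46  1.12  0.    1.56  1.2 ]
rows [[-0.0, 0.0, 20.0], [-0.0, 0.0, 20.0], [-0.0, 0.0, 20.0], [-0.0, 0.0, 20.0], [-1.0, 0.0, 20.0]] turn [-0.0, -0.0, -0.0] | speed frac 3.55 end err mm [-0.3  0.3  0.2] deg [-0.  -0.1 -0.4] q [-0.8   0.52  1.23  0.    1.39  1.2 ]
```

send_rows:
  gripper: [-1,-1,-1,-1,-1,-1,-1,-1]
  delta_pos:
    - [26.5,16,18.5]
    - [26.5,16,18.5]
    - [26.5,16,18.5]
    - [26.5,16,18.5]
    - [26.5,16,18.5]
    - [26.5,16,18.5]
    - [26.5,16,18.5]
    - [26.5,16,18.5]
  turn:
    - [0,0,0]
    - [0,0,0]
    - [0,0,0]
    - [0,0,0]
    - [0,0,0]
    - [0,0,0]
    - [0,0,0]
    - [0,0,0]

```text
t: 5.87
eef_pos: [0.528, -0.4612, 0.1002]
eef_rot: [0.977, -0.213, 0.001, -0.0]
ft_force: [1.1, 0.7, 0.5]
opening: 0.0854
grip_force: 0.0
```

send_rows:
  gripper: [-1,-1,-1,-1,-1,-1]
  delta_pos:
    - [0,0,0]
    - [0,0,20]
    - [0,0,20]
    - [0,0,20]
    - [0,0,10]
    - [0,0,0]
  turn:
    - [0,0,0]
    - [0,0,0]
    - [0,0,0]
    - [0,0,0]
    - [0,0,0]
    - [0,0,0]

```text
t: 6.37
eef_pos: [0.5258, -0.458, 0.0277]
eef_rot: [0.977, -0.213, -0.002, -0.002]
ft_force: [-0.1, 0.6, -1.0]
opening: 0.0852
grip_force: 0.0
```

Run:
```python
from kin import *
x,Rm=tool(*lying(),.07,np.pi/2,.006,-1);plan((x,Rm),3,cur=None)
o=r.observe();print(o['eef_pos'],x)
S=snap('scene');T=snap('top')
def crop(s,p,k=5,w=38,h=50):
    u,v=proj(s,p).astype(int);im=cv2.resize(s['img'][v-h:v+h,u-w:u+w],None,fx=k,fy=k,interpolation=cv2.INTER_CUBIC)
    return im
p=[.52,-.46,.02];cv2.imwrite('pics/g1.png',np.hstack([crop(S,p),crop(T,p)]))
```

```text
rows [[0.0, 1.0, 8.0], [1.0, 1.0, 9.0], [0.0, 1.0, 8.0]] turn [-0.0, 0.0, -0.0] | speed frac 0.08 end err mm [-0.3  0.4  0.3] deg [-0.2  0.3 -0.1] q [-0.8   0.53  1.23  0.    1.4   1.2 ]
[ 0.5257753  -0.45802895  0.02765232] [ 0.52567219 -0.46143357  0.0023    ]
```

View pics/g1.png

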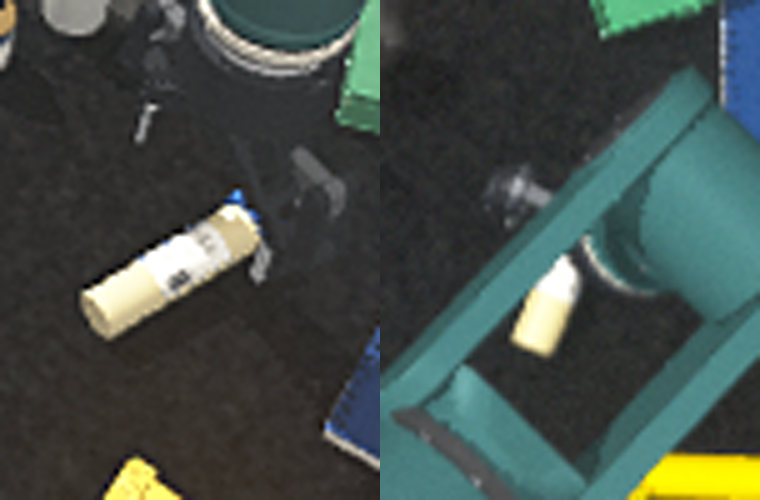

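Left crop: the fingers, at (148,120) and (262,262), straddle the blue-capped tube. Its body runs from (100,310) to (240,220). I descend and close.

send_rows:
  gripper: [-1,-1,-1,-1]
  delta_pos:
    - [0,1,8]
    - [0,1,9]
    - [0,1,8]
    - [0,0,0]
  turn:
    - [0,0,0]
    - [0,0,0]
    - [0,0,0]
    - [0,0,0]

```text
t: 6.8
eef_pos: [0.5254, -0.4614, 0.003]
eef_rot: [0.977, -0.213, -0.002, -0.001]
ft_force: [-0.3, 0.3, -0.5]
opening: 0.0854
grip_force: 0.0
```

send_rows:
  gripper: [0,0.3,0.6,1,1,1,1,1]
  delta_pos:
    - [0,0,0]
    - [0,0,0]
    - [0,0,0]
    - [0,0,0]
    - [0,0,0]
    - [0,0,0]
    - [0,0,0]
    - [0,0,0]
  turn:
    - [0,0,0]
    - [0,0,0]
    - [0,0,0]
    - [0,0,0]
    - [0,0,0]
    - [0,0,0]
    - [0,0,0]
    - [0,0,0]
  squeeze: 35

```text
t: 7.47
eef_pos: [0.5266, -0.4623, 0.0057]
eef_rot: [0.977, -0.212, 0.0, -0.0]
ft_force: [-0.0, 0.2, 0.4]
opening: -0.0002
grip_force: 0.0
```

send_rows:
  gripper: [1,1,1,1,1,1,1,1]
  delta_pos:
    - [0,0,0]
    - [0,0,-5]
    - [0,0,-15]
    - [0,0,-30]
    - [0,0,-35]
    - [0,0,-35]
    - [0,0,-35]
    - [0,0,-35]
  turn:
    - [0,0,0]
    - [0,0,0]
    - [0,0,0]
    - [0,0,0]
    - [0,0,0]
    - [0,0,0]
    - [0,0,0]
    - [0,0,0]

```text
t: 8.13
eef_pos: [0.5264, -0.4621, 0.1979]
eef_rot: [0.977, -0.212, 0.0, 0.0]
ft_force: [-0.0, -0.9, -0.0]
opening: -0.0
grip_force: 0.0
```

Run:
```python
from kin import *
d=np.pi/180
o=r.observe();print(o['eef_pos'],o['t'])
x,Rm=tool(*rest(),.07,90*d,.006,-1)
f,u,yc=rest();n=np.cross(yc,u);print('final',x,Rm.as_matrix()[:,2])
pre=(x-n*.08+Z*.03,Rm)
q,e=ik(*pre,[-1.2,.2,1.8,.9,1.5,-.5]);print(q,e)
for k in(20,24,28):c=plan(pre,k,dp=0,dr=3)
plan((x,Rm),6,cur=c)
```

```text
[ 0.52638515 -0.46207798  0.19788026] 8.1333
final [ 0.45987895 -0.27270883  0.08005446] [ 0.65733879  0.48875671 -0.57360491]
[-1.32856459  0.13806113  1.72606107  0.86735681  1.70866183 -0.4707106 ] 1.755112721824048e-11
rows [[-9.0, -4.0, 2.0], [-8.0, -5.0, 2.0], [-8.0, -5.0, 2.0], [-8.0, -6.0, 1.0], [-8.0, -5.0, 1.0], [-8.0, -7.0, 1.0], [-7.0, -6.0, 1.0], [-7.0, -7.0, 1.0], [-7.0, -7.0, 0.0], [-6.0, -7.0, 1.0], [-6.0, -8.0, 1.0], [-6.0, -8.0, -0.0], [-5.0, -8.0, 0.0], [-5.0, -9.0, 1.0], [-4.0, -9.0, 0.0], [-4.0, -9.0, 1.0], [-4.0, -9.0, 0.0], [-3.0, -9.0, 1.0], [-3.0, -9.0, 0.0], [-2.0, -10.0, 1.0]] turn [0.026, 0.043, -0.049] | speed frac 0.50 end err mm [-0.2  0.1  0.5] deg [-0.4 -0.1 -0.3] q [-1.33  0.14  1.72  0.87  1.72 -0.46]
rows [[-7.0, -4.0, 2.0], [-7.0, -4.0, 1.0], [-7.0, -4.0, 2.0], [-7.0, -4.0, 1.0], [-6.0, -5.0, 1.0], [-7.0, -5.0, 1.0], [-6.0, -5.0, 1.0], [-6.0, -5.0, 1.0], [-6.0, -6.0, 0.0], [-6.0, -6.0, 1.0], [-6.0, -6.0, 0.0], [-5.0, -6.0, 0.0], [-5.0, -6.0, 1.0], [-4.0, -7.0, 0.0], [-5.0, -7.0, 0.0], [-4.0, -7.0, 1.0], [-4.0, -7.0, -0.0], [-4.0, -7.0, 0.0], [-3.0
[... 471 characters left out ...]
.0], [-5.0, -6.0, 0.0], [-5.0, -5.0, 0.0], [-4.0, -6.0, 1.0], [-4.0, -5.0, -0.0], [-4.0, -6.0, 0.0], [-4.0, -6.0, 0.0], [-3.0, -6.0, 1.0], [-3.0, -6.0, -0.0], [-3.0, -7.0, 0.0], [-3.0, -6.0, 0.0], [-3.0, -6.0, 1.0], [-2.0, -7.0, -0.0], [-3.0, -7.0, 0.0], [-2.0, -6.0, 1.0], [-1.0, -7.0, 0.0], [-2.0, -7.0, 1.0]] turn [0.018, 0.031, -0.035] | speed frac 0.37 end err mm [ 0.1  0.2 -0.2] deg [ 0.4 -0.   0.2] q [-1.33  0.13  1.73  0.87  1.7  -0.47]
rows [[-4.0, -0.0, 16.0], [-4.0, -0.0, 16.0], [-4.0, -0.0, 16.0], [-4.0, -0.0, 17.0], [-4.0, -1.0, 16.0], [-5.0, 0.0, 16.0]] turn [0.0, -0.0, 0.0] | speed frac 9.18 end err mm [-0.3  0.1 -0.4] deg [ 0.4 -0.   0.2] q [-1.21  0.2   1.83  0.91  1.51 -0.53]
```

Run:
```python
from h import *
S=snap('scene');T=snap('top')
a=cv2.resize(S['img'][230:350,300:400],None,fx=4,fy=4,interpolation=cv2.INTER_CUBIC)
b=cv2.resize(T['img'][165:285,330:430],None,fx=4,fy=4,interpolation=cv2.INTER_CUBIC)
cv2.imwrite('pics/m1.png',np.hstack([a,b]))
```

```text
(no output)
```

View pics/m1.png

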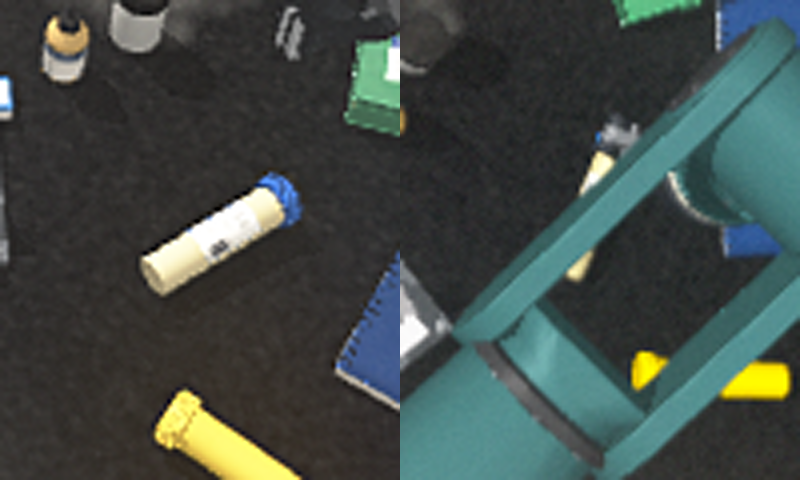

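Run:
```python
from h import *
S=snap('scene');a=cv2.imread('pics/scene0.png')
for (x0,y0,x1,y1) in((330,285,356,308),(350,268,380,292),(270,260,305,300)):
    k=6;t=cv2.resize(a[y0:y1,x0:x1],None,fx=k,fy=k,interpolation=cv2.INTER_CUBIC)
    b=cv2.resize(S['img'][y0-6:y1+6,x0-6:x1+6],None,fx=k,fy=k,interpolation=cv2.INTER_CUBIC)
    m=cv2.matchTemplate(b,t,cv2.TM_CCOEFF_NORMED);_,v,_,l=cv2.minMaxLoc(m);print(v,np.array(l)/k-6)
T=snap('top')
# gripper tip check: where do closed fingertips project
o=r.observe();print(proj(S,o['eef_pos']),proj(T,o['eef_pos']))
im=S['img'];u,v=proj(S,o['eef_pos']).astype(int)
cv2.circle(im,(u,v),2,(0,0,255),-1)
x,y=np.clip([u-50,v-50],0,None);cv2.imwrite('pics/m2.png',cv2.resize(im[y:y+120,x:x+120],None,fx=5,fy=5,interpolation=cv2.INTER_CUBIC))
```

```text
0.9995843768119812 [0. 0.]
0.999022901058197 [0. 0.]
0.9993747472763062 [0. 0.]
[372.59900711 246.54227283] [392.26111328 209.357102  ]
```

View pics/m2.png

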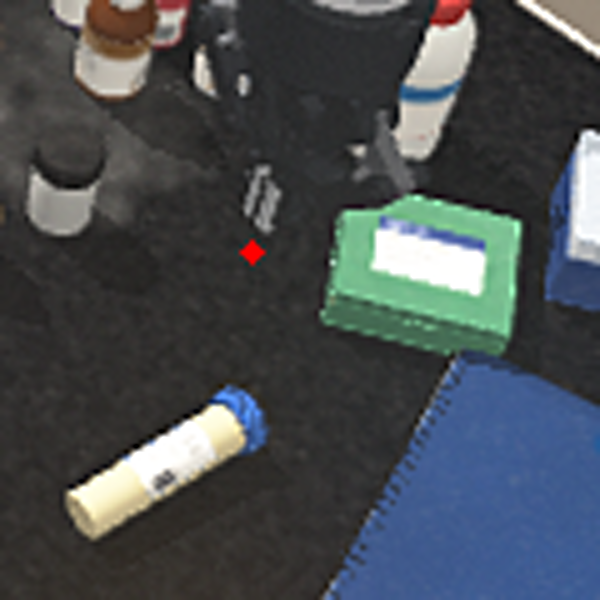

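The tube has not moved (template shift 0), so the fingers closed without touching it. In the crop the tube is still at (165,465), and the fingertips appear near (262,232), above the projected TCP at (252,252). I'll measure the tip offset numerically.

Run:
```python
from h import *
o=r.observe();print(o['eef_pos'],o['eef_rot'],o['qpos'])
for n,b in(('scene','scene0.png'),('top','top0.png')):
    s=snap(n);a=cv2.imread('pics/'+b);d=np.abs(s['img'].astype(int)-a).max(2)
    u,v=proj(s,o['eef_pos']);print(n,u,v)
    ui,vi=int(u),int(v)
    if n=='scene':
        print('cols',ui-12,'rows',vi-20);print('\n'.join(' '.join('%3d'%k for k in row) for row in d[vi-20:vi+8,ui-12:ui+14]))
    else: print('cols',ui-18,'rows',vi-18);print('\n'.join(' '.join('%3d'%k for k in row) for row in d[vi-18:vi+10,ui-18:ui+12]))
```

```text
[ 0.52719014 -0.46292018  0.19849479] [ 0.97716406 -0.21247191  0.00207152  0.001339  ] [-8.01372306e-01  4.31732811e-01  9.64588179e-01  6.72531922e-05
  1.74033891e+00  1.19764473e+00]
scene 372.5990071061725 246.54227282632692
cols 360 rows 226
  3   2   4   2   5   3   5   5   3   3   7   6   4   3   4   6   3  15   8   6   4   5  11   3   3   7
  1   1   8   2   2   4   5   3   4   2   2   1  10   6   4   3   3   2   5   5   6   7   6   9   7  10
  3   3   3   3   3   5   2   1   4   2   3  24   2   9   5   5   6   4   2   2   2   4  14   5   5   9
  2   1   3   2   1   1   3   6   2   3   4  10   3   9   3  17   2   9   4   2   3   9   2   6   6   6
  2   1   1   2   3   3   2   2   4   3   5   6  10   8  12   3   6   3   4   3   2   6   3   5  12   6
  4   3   5   1   1   5   3   2   2   4   7  11  26  72   3  15  10   3   2   4   4   4  12   7   5   8
  0   3   1   4   2   5   3   2   5   6   4  40 100 163  58  10  12   7   2   2   2   4  10   7   5   4
  3   2   4   3   8   3   2   2   4   5  11  64  88  32  27  15   7   9   3   4   2   3   6   7   6   5
  4   2   1   4   6 
[... 4777 characters left out ...]
 199 166 167 157 144  44  97 110 109 115 114  69  24  17  16  11  11  35  48 168 144  79  29  23  14
113 176 190 195 206 169 166 165 157 133  53 111 109 113 119  75  24   7   5  12  10  10  21  36 114 178  73  33  17  16
188 192 196 195 166 169 168 168 150  73  84 116 114 114  79  23   4   7   3  17  15   8  15  21  49 117 128  51  33  18
191 194 200 165 168 174 171 164 137  43 106 112 115  71  26   5   2   5  10   2  12   6   7  18  29  46 105 112  47  28
189 191 167 166 170 169 175 152  93  77 109 118  74  21   5   4   9   6   8   5  17   5   9   4  12  27  57  88  85  40
192 165 166 168 171 170 160 135  35 103 114  68  25   6   7  10   9   5   8   7   4   4  11   9   7  18  30  45  80  75
```

Run:
```python
from h import *
from scipy.optimize import least_squares
S=snap('scene');T=snap('top')
c1=lambda u,v:(S,(u+.5)/4-.5+215,(v+.5)/4-.5+170)
c2=lambda u,v:(T,(u+.5)/4.6-.5+230,(v+.5)/4.6-.5+165)
def tri(*obs):
    f=lambda x:np.concatenate([proj(c,x)-[u,v] for c,u,v in obs])
    a=least_squares(f,[.45,-.2,.1]);print(a.x.round(4),a.fun.round(1))
tri(c2(649,315),c1(493,515))   # foot
tri(c2(714,161),c1(628,437))   # cap end
tri(c2(256,242),c1(205,238))   # reader corner z .055
tri(c2(403,226),c1(333,331))   # cover box top z .016
tri(c2(521,378),c1(348,494))
tri(c2(338,316),c1(233,364))
tri(c2(66,285),c1(42,226))     # cover box 1 top
tri(c2(96,92),c1(172,50))      # standing tube top z .114
for n in ('scene','top'):
    E=np.array({'scene':S,'top':T}[n]['extrinsics'][:3]);print((-E[:,:3].T@E[:,3]).round(3),np.linalg.det(E[:,:3]))
```

```text
[ 0.4624 -0.4325  0.0139] [-0.2  0.1  0.2 -0. ]
[ 0.566  -0.4796  0.0145] [ 0. -0. -0.  0.]
[ 0.513  -0.1671  0.062 ] [-0.6  0.5  0.8 -0. ]
[ 0.5249 -0.2681  0.0152] [-0.2  0.1  0.2 -0. ]
[ 0.4214 -0.3455  0.0134] [-0.2  0.1  0.2 -0. ]
[ 0.4648 -0.2232  0.009 ] [-0.2  0.2  0.3 -0. ]
[ 0.4862 -0.037   0.0094] [-1.   0.9  1.3 -0.1]
[ 0.6093 -0.0679  0.1138] [-0.2  0.2  0.3 -0. ]
[-0.065 -0.583  0.985] 1.0
[ 0.464 -0.161  1.625] 1.0000000000000007
```

send_rows:
  gripper: [-1,-1,-1,-1,-1,-1,-1,-1]
  delta_pos:
    - [0,0,0]
    - [0,0,0]
    - [0,0,30]
    - [0,0,40]
    - [0,0,40]
    - [0,0,40]
    - [0,0,40]
    - [0,0,0]
  turn:
    - [0,0,0]
    - [0,0,0]
    - [0,0,0]
    - [0,0,0]
    - [0,0,0]
    - [0,0,0]
    - [0,0,0]
    - [0,0,0]

```text
t: 9.2
eef_pos: [0.5208, -0.4564, -0.0068]
eef_rot: [0.977, -0.212, -0.009, -0.006]
ft_force: [-1.4, 1.7, -1.5]
opening: 0.0855
grip_force: 0.0
```

send_rows:
  gripper: [-1,0,0]
  delta_pos:
    - [0,0,5]
    - [0,0,0]
    - [0,0,0]
  turn:
    - [0,0,0]
    - [0,0,0]
    - [0,0,0]

```text
t: 9.45
eef_pos: [0.5284, -0.4641, 0.0045]
eef_rot: [0.977, -0.212, 0.003, 0.002]
ft_force: [0.4, 0.0, 0.2]
opening: 0.0639
grip_force: 0.0
```

send_rows:
  gripper: [0.3,0.3]
  delta_pos:
    - [0,0,0]
    - [0,0,0]
  turn:
    - [0,0,0]
    - [0,0,0]

```text
t: 9.62
eef_pos: [0.5281, -0.4638, 0.0042]
eef_rot: [0.977, -0.212, 0.002, 0.002]
ft_force: [-0.2, -0.3, 1.3]
opening: 0.0387
grip_force: 0.0
```

Run:
```python
from kin import *
o=r.observe();print(o['t'],o['eef_pos'],o['opening'],o['grip_force'],o['ft_force'])
S=snap('scene');a=cv2.imread('pics/scene0.png');d=np.abs(S['img'].astype(int)-a).max(2)
u,v=proj(S,o['eef_pos']);print(u,v);Rm=R.from_quat(o['eef_rot'])
for s in(1,-1):print(proj(S,o['eef_pos']+Rm.apply([0,s*o['opening']/2,0])))
ui,vi=int(u),int(v);print(ui-14,vi-16);print('\n'.join(' '.join('%3d'%k for k in row) for row in d[vi-16:vi+12,ui-14:ui+16]))
```

```text
9.6167 [ 0.52808046 -0.46379884  0.00419253] 0.038724081080189994 0.0 [-0.18345383 -0.30751292  1.27214088]
359.483509379783 287.9896315412631
[364.02924186 293.47308713]
[355.02494651 282.61132747]
345 271
  4   4   3   1   4   3   3   6  12  68  75  14   8   7   7   4   3   5   8   5   2  11  11  12   5   3   6   3   3   6
  1   4   2   3   4   5   5  20  66  78  20   2   1   3   5   3   1   1   4  11   7  15  21  15  10   7  10   6   2   9
  1   5   4   3   1   4  11   2  95  67   2   3   0   4   7   4   2   2   3   8  18  39 101  58  24  17  14   9  12   4
  4   1   4   2   3   3   6  10  80  25   8   8   4   1   5   2   2   5   5  19  50 207 135  92 133 144  34  15   8   3
  6   3   2   3   4   3  14  69  90   9  11   2   2   1   4   4   2   2  11  43 153 207 199 204 167 127 203  54  11  10
  2   3   4   2   3   5  13  67  82  10   4   2   3   4   4   3   4   6  12  59  52  97 113 167 184 125 172 196  31  17
  2   1   5   2   5   5  16 105  31   3   2   2   4   2   4   1   4   8  48 208 210 209  87 152 159 115 195 190  79   8
  3   6   1   2   1   4  10  47  25   7   3   5   2  
[... 1766 characters left out ...]
   0   2   2   3   3   1   2   2   3   4   4   7   2   8   2   2   6   3   4   3   3   4   1   1   2
  2   2   1   1   2   2   1   1   2   2   2   4   5   2   5   4   3   4   6   5   4   2   4   2   5   3   3   2   7   7
  1   1   1   1   3   2   2   1   2   2   1   2   3   1   3   5   6   3   2   5   2   5   3   6   4   2   2   5  11  11
  1   1   1   1   3   1   2   2   2   3   5   3   4   4   2   2   2   5   4   2   6   2   3   2   2   7   9   8   8   9
  1   2   2   3   2   6   2   4   1   4   3   1   3   7   2   3   3   7   1   3   1   3   1  10  11  12   8   7  10   9
  2   1   1   2   1   0   5   4   3   2   3   2   6   5   4   3   2   4   2   3   5   4  11  12  10  11   8   6   8   9
```

send_rows:
  gripper: [0.45,0.45]
  delta_pos:
    - [0,0,0]
    - [0,0,0]
  turn:
    - [0,0,0]
    - [0,0,0]

```text
t: 9.83
eef_pos: [0.5269, -0.4625, 0.0015]
eef_rot: [0.977, -0.212, 0.001, 0.0]
ft_force: [-0.9, 0.6, -0.1]
opening: 0.0233
grip_force: 0.0
```

send_rows:
  gripper: [0.55,0.55]
  delta_pos:
    - [0,0,0]
    - [0,0,0]
  turn:
    - [0,0,0]
    - [0,0,0]

```text
t: 10.0
eef_pos: [0.5269, -0.4623, 0.0012]
eef_rot: [0.977, -0.212, 0.0, -0.0]
ft_force: [-0.2, 1.1, 2.6]
opening: 0.0189
grip_force: 1.5
```

Run:
```python
from kin import *
o=r.observe();print(o['t'],o['eef_pos'],o['opening'],o['grip_force'],o['ft_force'])
S=snap('scene');a=cv2.imread('pics/scene0.png');d=np.abs(S['img'].astype(int)-a).max(2)
print((d[285:305,335:350].max(1)), d[268:272,360:385].max())
x,Rm=tool(*lying(),.07,np.pi/2,.006,-1);print(x,(R.from_quat(o['eef_rot']).inv()*Rm).as_rotvec())
```

```text
10.0 [ 0.52694463 -0.46225892  0.00123822] 0.01890170201672085 1.4504991425201297 [-0.16030906  1.06245821  2.56294667]
[  8 125  86  87  26   8 130   4  10 118  34  41   6  30  81  14  44  43
   7   8] 15
[ 0.52567219 -0.46143357  0.0023    ] [-0.00026263 -0.00087783 -0.00023196]
```

send_rows:
  gripper: [0.2,-0.2,-0.5,-0.5,-0.5]
  delta_pos:
    - [0,0,0]
    - [0,0,0]
    - [0,0,0]
    - [0,0,0]
    - [0,0,0]
  turn:
    - [0,0,0]
    - [0,0,0]
    - [0,0,0]
    - [0,0,0]
    - [0,0,0]

```text
t: 10.47
eef_pos: [0.5264, -0.4622, 0.0002]
eef_rot: [0.977, -0.213, -0.0, -0.0]
ft_force: [-0.4, -0.4, -0.3]
opening: 0.064
grip_force: 0.0
```

Run:
```python
from h import *
o=r.observe();print(o['eef_pos'],o['opening'],o['ft_force'])
S=snap('scene');a=cv2.imread('pics/scene0.png')
for (x0,y0,x1,y1) in((330,287,350,306),(270,260,305,300)):
    k=6;t=cv2.resize(a[y0:y1,x0:x1],None,fx=k,fy=k,interpolation=cv2.INTER_CUBIC)
    b=cv2.resize(S['img'][y0-6:y1+6,x0-6:x1+6],None,fx=k,fy=k,interpolation=cv2.INTER_CUBIC)
    m=cv2.matchTemplate(b,t,cv2.TM_CCOEFF_NORMED);_,v,_,l=cv2.minMaxLoc(m);print(v,np.array(l)/k-6)
```

```text
[ 5.26393045e-01 -4.62207322e-01  2.10021093e-04] 0.06401257005426207 [-0.40466864 -0.36256977 -0.31624808]
0.9980229139328003 [0. 0.]
0.9993374943733215 [0. 0.]
```

send_rows:
  gripper: [-0.5,-0.5,-0.5,-0.5]
  delta_pos:
    - [0,0,3]
    - [0,0,3]
    - [0,0,0]
    - [0,0,0]
  turn:
    - [0,0,0]
    - [0,0,0]
    - [0,0,0]
    - [0,0,0]

```text
t: 10.85
eef_pos: [0.5263, -0.4619, -0.0061]
eef_rot: [0.977, -0.212, -0.001, -0.0]
ft_force: [0.0, 0.1, -0.3]
opening: 0.0637
grip_force: 0.0
```

send_rows:
  gripper: [0.1,0.25,0.25,0.25]
  delta_pos:
    - [0,0,0]
    - [0,0,0]
    - [0,0,0]
    - [0,0,0]
  turn:
    - [0,0,0]
    - [0,0,0]
    - [0,0,0]
    - [0,0,0]

```text
t: 11.18
eef_pos: [0.5267, -0.4623, -0.0052]
eef_rot: [0.977, -0.212, 0.0, 0.0]
ft_force: [-0.5, 0.4, 0.2]
opening: 0.0322
grip_force: 0.0
```

send_rows:
  gripper: [0.35,0.45,0.45]
  delta_pos:
    - [0,0,0]
    - [0,0,0]
    - [0,0,0]
  turn:
    - [0,0,0]
    - [0,0,0]
    - [0,0,0]

```text
t: 11.43
eef_pos: [0.5267, -0.4624, -0.0051]
eef_rot: [0.977, -0.212, 0.0, 0.0]
ft_force: [-0.2, 0.3, 1.9]
opening: 0.0244
grip_force: 30.1
```

send_rows:
  gripper: [0,0,0,0]
  delta_pos:
    - [0,0,0]
    - [0,0,0]
    - [0,0,3]
    - [0,0,2]
  turn:
    - [0,0,0]
    - [0,0,0]
    - [0,0,0]
    - [0,0,0]

```text
t: 11.77
eef_pos: [0.5265, -0.4622, -0.0108]
eef_rot: [0.977, -0.212, -0.0, -0.0]
ft_force: [-0.2, 0.2, 0.0]
opening: 0.0428
grip_force: 0.0
```

send_rows:
  gripper: [0.2,0.25,0.25]
  delta_pos:
    - [0,0,0]
    - [0,0,0]
    - [0,0,0]
  turn:
    - [0,0,0]
    - [0,0,0]
    - [0,0,0]

```text
t: 12.02
eef_pos: [0.5265, -0.4622, -0.0106]
eef_rot: [0.977, -0.212, -0.0, -0.0]
ft_force: [0.1, -0.0, 0.6]
opening: 0.0321
grip_force: 0.0
```

send_rows:
  gripper: [0.35,0.5,0.6]
  delta_pos:
    - [0,0,0]
    - [0,0,0]
    - [0,0,0]
  turn:
    - [0,0,0]
    - [0,0,0]
    - [0,0,0]

```text
t: 12.27
eef_pos: [0.5267, -0.4624, -0.0102]
eef_rot: [0.977, -0.212, 0.0, 0.0]
ft_force: [0.0, 0.7, 0.6]
opening: 0.0259
grip_force: 34.5
```

send_rows:
  gripper: [0.1,0,0.1,0.25,0.3]
  delta_pos:
    - [0,0,0]
    - [0,0,0]
    - [0,0,2]
    - [0,0,2]
    - [0,0,0]
  turn:
    - [0,0,0]
    - [0,0,0]
    - [0,0,0]
    - [0,0,0]
    - [0,0,0]

```text
t: 12.68
eef_pos: [0.5262, -0.4619, -0.0153]
eef_rot: [0.977, -0.212, -0.001, -0.0]
ft_force: [-1.0, 0.3, -0.6]
opening: 0.0299
grip_force: 0.0
```

send_rows:
  gripper: [0.4,0.5,0.6,0.8]
  delta_pos:
    - [0,0,0]
    - [0,0,0]
    - [0,0,0]
    - [0,0,0]
  turn:
    - [0,0,0]
    - [0,0,0]
    - [0,0,0]
    - [0,0,0]

```text
t: 13.02
eef_pos: [0.5266, -0.4623, -0.0145]
eef_rot: [0.977, -0.212, 0.0, -0.0]
ft_force: [-0.3, -0.2, -0.6]
opening: 0.0259
grip_force: 35.0
```

send_rows:
  gripper: [0.8,0.8,0.8,0.8,0.8,0.8]
  delta_pos:
    - [0,0,-5]
    - [0,0,-20]
    - [0,0,-30]
    - [0,0,-35]
    - [0,0,-30]
    - [0,0,0]
  turn:
    - [0,0,0]
    - [0,0,0]
    - [0,0,0]
    - [0,0,0]
    - [0,0,0]
    - [0,0,0]

```text
t: 13.52
eef_pos: [0.5298, -0.4656, 0.1162]
eef_rot: [0.977, -0.212, 0.007, 0.005]
ft_force: [0.8, -1.6, 1.7]
opening: 0.0263
grip_force: 35.1
```

Run:
```python
from kin import *
o=r.observe();print(o['eef_pos'],o['opening'],o['grip_force'],o['ft_force'],o['t'])
S=snap('scene');cv2.imwrite('pics/h1.png',S['img']);T=snap('top');cv2.imwrite('pics/h1t.png',T['img'])
im=S['img'].astype(int)
# cream body pixels
b,g,rr=im[...,0],im[...,1],im[...,2]
m=((rr>150)&(rr-b>35)&(g>130)&(rr-g<40)).astype(np.uint8);m[:,:300]=0;m[:,420:]=0;m[:225]=0;m[320:]=0
n,l,st,c=cv2.connectedComponentsWithStats(m)
for i in range(1,n):
    if st[i,4]>15:print('cream',st[i],c[i])
m=((b>130)&(b-rr>60)).astype(np.uint8);m[:,:300]=0;m[:,400:]=0
n,l,st,c=cv2.connectedComponentsWithStats(m)
for i in range(1,n):
    if st[i,4]>4:print('blue',st[i],c[i])
x=np.array(o['eef_pos']);Rm=R.from_quat(o['eef_rot'])
u=Rm.as_matrix()[:,0]
for e in(0.002,-.004,-.010):
    g=Rm.apply([0,0,-.0187+e])+x
    print(e,'foot',proj(S,g-.071*u),'cap',proj(S,g+.043*u),proj(T,g-.071*u))
```

```text
[ 0.5298052  -0.46558302  0.11622733] 0.02633141179641784 35.091490745544434 [ 0.81959072 -1.59501232  1.70332213] 13.5167
cream [312 235  10   8  46] [316.52173913 239.30434783]
cream [344 264  19  13 123] [353.04878049 270.33333333]
blue [398 239   2   3   5] [398.4 240.2]
blue [300 249   3   9  14] [301.35714286 253.71428571]
blue [384 250   3   6  12] [385.08333333 252.75      ]
blue [390 298  10  14  65] [396.01538462 305.26153846]
0.002 foot [345.98183653 274.6659353 ] cap [382.2977456 254.148922 ] [378.56051368 232.21685901]
-0.004 foot [346.29095757 273.35646545] cap [382.75760916 252.79647435] [378.92284886 232.2342447 ]
-0.01 foot [346.60296048 272.03478769] cap [383.22159984 251.43188893] [379.28812224 232.25177137]
```

Run:
```python
from kin import *
a=cv2.imread('pics/scene0.png');S=snap('scene');o=r.observe();print(o['eef_pos'],o['ft_force'])
x0,y0,x1,y1=331,288,350,306
best=[]
for sc in(1.0,1.04,1.08,1.12):
  for dang in(-6,-3,0,3,6):
    k=6;c=a[y0-8:y1+8,x0-8:x1+8];c=cv2.resize(c,None,fx=k,fy=k,interpolation=cv2.INTER_CUBIC)
    h,w=c.shape[:2];M=cv2.getRotationMatrix2D((w/2,h/2),dang,sc);c=cv2.warpAffine(c,M,(w,h))
    t=c[8*k:-8*k,8*k:-8*k]
    bx,by=325,250;b=cv2.resize(S['img'][by:by+45,bx:bx+48],None,fx=k,fy=k,interpolation=cv2.INTER_CUBIC)
    m=cv2.matchTemplate(b,t,cv2.TM_CCOEFF_NORMED);_,v,_,l=cv2.minMaxLoc(m)
    cen=np.array(l)/k+[bx,by]+np.array([t.shape[1],t.shape[0]])/2/k
    # foot centre offset in template
    off=(np.array([338.2,298.7])+.5-[(x0+x1)/2,(y0+y1)/2])*sc
    th=np.radians(-dang);off=np.array([[np.cos(th),-np.sin(th)],[np.sin(th),np.cos(th)]])@off
    best.append((v,sc,dang,(cen+off-.5).round(2)))
for b in sorted(best,key=lambda b:-b[0])[:4]:print(b)
x=np.array(o['eef_pos']);Rm=R.from_quat(o['eef_rot']);u=Rm.as_matrix()[:,0]
for e in(0.002,-.004,-.010,-.016):
    g=Rm.apply([0,0,-.0187+e])+x;print(e,'foot',proj(S,g-.071*u).round(1))
```

```text
[ 0.52668509 -0.46238675  0.10634883] [ 0.43805012 -0.22186106 -0.89335895]
(0.9907716512680054, 1.08, 0, array([345.56, 274.04]))
(0.9879651665687561, 1.12, 0, array([345.65, 274.13]))
(0.9870299696922302, 1.04, 0, array([345.46, 273.95]))
(0.9863623380661011, 1.08, 3, array([345.85, 274.14]))
0.002 foot [343.8 276.8]
-0.004 foot [344.1 275.5]
-0.01 foot [344.5 274.2]
-0.016 foot [344.8 272.9]
```

Grip confirmed: the opening stays at 25.9 mm under 35 N. The camera puts the tube axis about 29 mm behind the TCP, so the real pads sit farther back than nominal. I plan the lay into the rest with that offset.

Run:
```python
from kin import *
d=np.pi/180
x,Rm=tool(*rest(),.070,90*d,-.010,-1)
f,u,yc=rest();n=np.cross(yc,u)
c=plan((x-n*.07+Z*.03,Rm),16,dp=0,dr=3)
c=plan((x-n*.015+Z*.005,Rm),5,cur=c,dp=0)
plan((x,Rm),3,cur=c,dp=1)
```

```text
rows [[-10.0, -7.0, -2.0], [-10.0, -7.0, -3.0], [-8.0, -8.0, -2.0], [-9.0, -8.0, -3.0], [-7.0, -10.0, -3.0], [-7.0, -9.0, -4.0], [-6.0, -10.0, -3.0], [-5.0, -11.0, -3.0], [-5.0, -11.0, -3.0], [-3.0, -11.0, -3.0], [-3.0, -12.0, -3.0], [-2.0, -12.0, -2.0], [-1.0, -12.0, -2.0], [0.0, -12.0, -2.0], [1.0, -12.0, -2.0], [1.0, -12.0, -0.0]] turn [0.032, 0.054, -0.061] | speed frac 0.63 end err mm [ 0.1  0.  -0.7] deg [ 0.1 -0.1 -0.2] q [-1.29  0.14  1.76  0.88  1.66 -0.47]
rows [[-4.0, -0.0, 14.0], [-4.0, -0.0, 14.0], [-4.0, -0.0, 13.0], [-4.0, -0.0, 14.0], [-4.0, -0.0, 14.0]] turn [0.0, -0.0, -0.0] | speed frac 9.15 end err mm [ 0.2 -0.  -0. ] deg [ 0.1 -0.1 -0.2] q [-1.2   0.2   1.82  0.91  1.52 -0.52]
rows [[-1.4, -0.0, 5.9], [-1.4, -0.1, 5.9], [-1.4, -0.0, 5.9]] turn [0.0, -0.0, -0.0] | speed frac 9.37 end err mm [ 0.  -0.1 -0. ] deg [ 0.1 -0.1 -0.2] q [-1.18  0.22  1.83  0.92  1.48 -0.53]
```

send_rows:
  gripper: [0.8,0.8,0.8,0.8,0.8,0.8,0.8,0.8]
  delta_pos:
    - [-10,-7,-2]
    - [-10,-7,-3]
    - [-8,-8,-2]
    - [-9,-8,-3]
    - [-7,-10,-3]
    - [-7,-9,-4]
    - [-6,-10,-3]
    - [-5,-11,-3]
  turn:
    - [0.032,0.054,-0.061]
    - [0.032,0.054,-0.061]
    - [0.032,0.054,-0.061]
    - [0.032,0.054,-0.061]
    - [0.032,0.054,-0.061]
    - [0.032,0.054,-0.061]
    - [0.032,0.054,-0.061]
    - [0.032,0.054,-0.061]

```text
t: 14.33
eef_pos: [0.4744, -0.379, 0.1211]
eef_rot: [0.968, 0.035, 0.234, -0.079]
ft_force: [-0.3, 0.7, -1.3]
opening: 0.0263
grip_force: 35.2
```

send_rows:
  gripper: [0.8,0.8,0.8,0.8,0.8,0.8,0.8,0.8]
  delta_pos:
    - [-5,-11,-3]
    - [-3,-11,-3]
    - [-3,-12,-3]
    - [-2,-12,-2]
    - [-1,-12,-2]
    - [0,-12,-2]
    - [1,-12,-2]
    - [1,-12,0]
  turn:
    - [0.032,0.054,-0.061]
    - [0.032,0.054,-0.061]
    - [0.032,0.054,-0.061]
    - [0.032,0.054,-0.061]
    - [0.032,0.054,-0.061]
    - [0.032,0.054,-0.061]
    - [0.032,0.054,-0.061]
    - [0.032,0.054,-0.061]

```text
t: 15.0
eef_pos: [0.4235, -0.2977, 0.1385]
eef_rot: [0.842, 0.277, 0.44, -0.147]
ft_force: [0.2, 0.2, 0.0]
opening: 0.0265
grip_force: 35.2
```

send_rows:
  gripper: [0.8,0.8,0.8]
  delta_pos:
    - [0,0,0]
    - [0,0,0]
    - [0,0,0]
  turn:
    - [0,0,0]
    - [0,0,0]
    - [0,0,0]

```text
t: 15.25
eef_pos: [0.4246, -0.299, 0.1392]
eef_rot: [0.843, 0.275, 0.438, -0.146]
ft_force: [-0.5, -0.2, -0.2]
opening: 0.0262
grip_force: 35.2
```

Run:
```python
from kin import *
d=np.pi/180
o=r.observe();print(o['eef_pos'],o['ft_force'],o['opening'],o['t'])
x,Rm=tool(*rest(),.070,90*d,-.010,-1)
f,u,yc=rest();n=np.cross(yc,u)
c=plan((x-n*.015+Z*.005,Rm),5,dp=1,dr=3)
plan((x,Rm),3,cur=c,dp=1)
S=snap('scene');T=snap('top');xx=np.array(o['eef_pos']);Ro=R.from_quat(o['eef_rot']).as_matrix()
g=xx-Ro[:,2]*.0287;U=Ro[:,0];ft=g-.07*U;tp=g+.044*U
th=np.linspace(0,6.28,24);out=[]
for s in(S,T):
    im=s['img'];c0=proj(s,g).astype(int)-[55,50];k=6 if 0 else 5
    w=cv2.resize(im[c0[1]:c0[1]+100,c0[0]:c0[0]+80],None,fx=k,fy=k,interpolation=cv2.INTER_CUBIC)
    for b,rr in((ft,.0138),(tp,.0172)):
        p=np.array([(proj(s,b+rr*(np.cos(t)*Ro[:,1]+np.sin(t)*Ro[:,2]))-c0+.5)*k for t in th]).astype(int)
        cv2.polylines(w,[p],True,(0,255,0),1)
    X=hx(rs[2]);Y=np.cross(Z,X)
    p=np.array([(proj(s,np.array([rs[0],rs[1],0])+a*.056*X+b*.037*Y+.008*Z)-c0+.5)*k for a,b in((1,1),(1,-1),(-1,-1),(-1,1))]).astype(int)
    cv2.polylines(w,[p],True,(0,0,255),1);out.append(w)
cv2.imwrite('pics/pre.png',np.hstack(out))
```

```text
[ 0.42459714 -0.29895742  0.13919495] [-0.51221284 -0.16698128 -0.16439331] 0.026222909503880155 15.25
rows [[-3.8, 0.0, 13.6], [-3.9, 0.0, 13.6], [-3.8, 0.0, 13.6], [-3.8, 0.0, 13.7], [-3.9, -0.0, 13.6]] turn [0.0, -0.0, -0.001] | speed frac 0.15 end err mm [-0.  -0.  -0.1] deg [ 0.1 -0.  -0.1] q [-1.2   0.2   1.82  0.91  1.52 -0.52]
rows [[-1.4, -0.0, 5.9], [-1.3, -0.0, 6.0], [-1.4, -0.0, 5.9]] turn [0.0, -0.0, -0.0] | speed frac 0.81 end err mm [-0. -0. -0.] deg [ 0.1 -0.  -0.1] q [-1.18  0.22  1.83  0.92  1.48 -0.53]
```

View pics/pre.png

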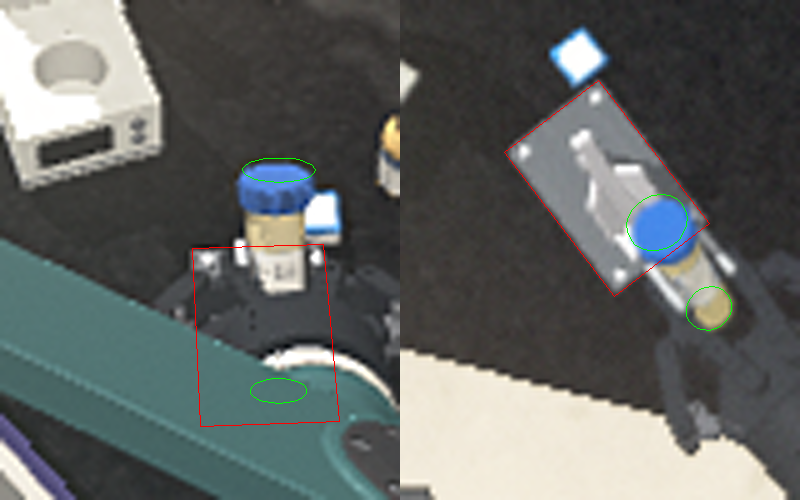

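The cap in the crops, at (276,176) scene and (661,227) top, lies about 1 px footward of the prediction. So the tube sits about 2.5 mm lower in the grip than assumed, and I correct for that while laying it in.

send_rows:
  gripper: [0.8,0.8,0.8,0.8,0.8,0.8,0.8]
  delta_pos:
    - [-3.5,0,13.5]
    - [-3.5,0,13.5]
    - [-3,0,13.5]
    - [-3.5,0,14]
    - [-3.5,0,13.5]
    - [0,0,0]
    - [0,0,0]
  turn:
    - [0,0,0]
    - [0,0,0]
    - [0,0,0]
    - [0,0,0]
    - [0,0,0]
    - [0,0,0]
    - [0,0,0]

```text
t: 15.93
eef_pos: [0.4617, -0.2709, 0.0871]
eef_rot: [0.843, 0.277, 0.438, -0.146]
ft_force: [0.3, 1.0, -0.7]
opening: 0.026
grip_force: 35.2
```

send_rows:
  gripper: [0.8,0.8,0.8,0.8]
  delta_pos:
    - [-1,0,5]
    - [-1,0,5]
    - [0,0,0]
    - [0,0,0]
  turn:
    - [0,0,0]
    - [0,0,0]
    - [0,0,0]
    - [0,0,0]

```text
t: 16.27
eef_pos: [0.467, -0.2675, 0.0797]
eef_rot: [0.843, 0.276, 0.439, -0.146]
ft_force: [0.4, -0.2, -0.3]
opening: 0.0265
grip_force: 35.2
```

send_rows:
  gripper: [0.8,0.8,0.8,0.8]
  delta_pos:
    - [-0.5,0,3]
    - [-0.5,0,2]
    - [0,0,0]
    - [0,0,0]
  turn:
    - [0,0,0]
    - [0,0,0]
    - [0,0,0]
    - [0,0,0]

```text
t: 16.6
eef_pos: [0.4698, -0.2652, 0.0758]
eef_rot: [0.843, 0.276, 0.439, -0.146]
ft_force: [0.2, 0.7, 0.1]
opening: 0.0261
grip_force: 35.2
```

Run:
```python
from kin import *
o=r.observe();print(o['eef_pos'],o['ft_force'],o['opening'],o['grip_force'],o['t'])
x,Rm=tool(*rest(),.0725,np.pi/2,-.010,-1);print('in tool mm',Rm.inv().apply(x-o['eef_pos'])*1e3, 'force tool',Rm.inv().apply(o['ft_force']))
```

```text
[ 0.46979976 -0.26519201  0.07579089] [0.24675149 0.67141812 0.11592281] 0.026122830561835966 35.170682072639465 16.6
in tool mm [-1.14687744  0.11259975  3.359165  ] force tool [ 0.43833487 -0.39157021  0.42386554]
```

send_rows:
  gripper: [0.8,0.8,0.8,0.8]
  delta_pos:
    - [-0.5,0,1.5]
    - [-0.5,0,1.5]
    - [0,0,0]
    - [0,0,0]
  turn:
    - [0,0,0]
    - [0,0,0]
    - [0,0,0]
    - [0,0,0]

```text
t: 16.93
eef_pos: [0.4713, -0.264, 0.0732]
eef_rot: [0.843, 0.276, 0.439, -0.146]
ft_force: [0.2, -0.6, 0.2]
opening: 0.0262
grip_force: 35.2
```

send_rows:
  gripper: [0.8,0.8,0.8]
  delta_pos:
    - [0,0,1.5]
    - [0,0,0]
    - [0,0,0]
  turn:
    - [0,0,0]
    - [0,0,0]
    - [0,0,0]

```text
t: 17.18
eef_pos: [0.4724, -0.2636, 0.0726]
eef_rot: [0.843, 0.276, 0.439, -0.146]
ft_force: [1.0, -0.4, -1.0]
opening: 0.0263
grip_force: 35.2
```

send_rows:
  gripper: [0.8,0.8,0.8]
  delta_pos:
    - [-1,0,0]
    - [0,0,0]
    - [0,0,0]
  turn:
    - [0,0,0]
    - [0,0,0]
    - [0,0,0]

```text
t: 17.43
eef_pos: [0.4719, -0.2639, 0.0716]
eef_rot: [0.843, 0.276, 0.439, -0.146]
ft_force: [-0.1, -0.5, -0.3]
opening: 0.0262
grip_force: 35.2
```

send_rows:
  gripper: [0.8,0.8,0.8]
  delta_pos:
    - [0,0,1.5]
    - [0,0,0]
    - [0,0,0]
  turn:
    - [0,0,0]
    - [0,0,0]
    - [0,0,0]

```text
t: 17.68
eef_pos: [0.4729, -0.2633, 0.071]
eef_rot: [0.843, 0.276, 0.439, -0.145]
ft_force: [-1.9, -0.5, 1.4]
opening: 0.0264
grip_force: 35.4
```

send_rows:
  gripper: [0.8,0.8,0.8]
  delta_pos:
    - [-1.5,0,0]
    - [0,0,0]
    - [0,0,0]
  turn:
    - [0,0,0]
    - [0,0,0]
    - [0,0,0]

```text
t: 17.93
eef_pos: [0.4725, -0.2637, 0.0701]
eef_rot: [0.842, 0.276, 0.439, -0.146]
ft_force: [0.3, -0.3, 3.3]
opening: 0.0264
grip_force: 35.4
```

send_rows:
  gripper: [0.8,0.8,0.8]
  delta_pos:
    - [0,0,1.5]
    - [0,0,0]
    - [0,0,0]
  turn:
    - [0,0,0]
    - [0,0,0]
    - [0,0,0]

```text
t: 18.18
eef_pos: [0.4733, -0.2633, 0.0694]
eef_rot: [0.843, 0.277, 0.439, -0.145]
ft_force: [-2.7, -2.0, 5.8]
opening: 0.0262
grip_force: 35.7
```

Run:
```python
from kin import *
o=r.observe();print(o['eef_pos'],o['ft_force'],o['wrist_torque'],o['t'])
x,Rm=tool(*rest(),.0725,np.pi/2,-.010,-1);Ro=R.from_quat(o['eef_rot']);print('in tool mm',Ro.inv().apply(x-o['eef_pos'])*1e3, 'force tool',Ro.inv().apply(o['ft_force']))
S=snap('scene');T=snap('top')
for n,s in(('S',S),('T',T)):
    im=s['img'].astype(int);b,rr=im[...,0],im[...,2]
    m=((b>110)&(b-rr>70)).astype(np.uint8);k,l,st,c=cv2.connectedComponentsWithStats(m)
    xx=np.array(o['eef_pos']);U=Ro.as_matrix();g=xx-U[:,2]*.0287;tp=g+(.114-.0725)*U[:,0];print(n,'pred top',proj(s,tp).round(1),'pred cap mid',proj(s,tp-.007*U[:,0]).round(1))
    for i in range(1,k):
        if st[i,4]>20 and np.abs(c[i]-proj(s,tp)).max()<25:print(st[i],c[i].round(1))
```

```text
[ 0.47327543 -0.26330146  0.06936756] [-2.65419399 -2.01204761  5.81477406] [-0.1024056   0.15609475  0.06347237] 18.1833
in tool mm [ 1.86963664 -0.44414374 -3.53300408] force tool [ 2.85904859  0.03228022 -6.06048495]
S pred top [288.  242.1] pred cap mid [288.  244.6]
[281 241  14   8  96] [287.3 244.4]
T pred top [318.1 230.2] pred cap mid [318.8 231.3]
[312 209  12  11  30] [316.8 214.2]
[313 226  13  12 113] [318.9 231.4]
```

send_rows:
  gripper: [0.3,0.1,-0.2,-0.4,-0.4,-0.4]
  delta_pos:
    - [0,0,0]
    - [0,0,0]
    - [0,0,0]
    - [0,0,0]
    - [0,0,0]
    - [0,0,0]
  turn:
    - [0,0,0]
    - [0,0,0]
    - [0,0,0]
    - [0,0,0]
    - [0,0,0]
    - [0,0,0]

```text
t: 18.78
eef_pos: [0.4731, -0.2625, 0.0684]
eef_rot: [0.843, 0.276, 0.438, -0.146]
ft_force: [0.0, -0.1, 0.4]
opening: 0.0599
grip_force: 0.0
```

send_rows:
  gripper: [-0.4,-0.4,-0.4,-0.4,-0.4,-0.4]
  delta_pos:
    - [0,0,-10]
    - [0,0,-20]
    - [0,0,-25]
    - [0,0,-25]
    - [0,0,-20]
    - [0,0,0]
  turn:
    - [0,0,0]
    - [0,0,0]
    - [0,0,0]
    - [0,0,0]
    - [0,0,0]
    - [0,0,0]

```text
t: 19.28
eef_pos: [0.4062, -0.3155, 0.1288]
eef_rot: [0.843, 0.276, 0.439, -0.142]
ft_force: [0.1, -1.0, 0.8]
opening: 0.06
grip_force: 0.0
```

Run:
```python
from kin import *
d=np.pi/180
o=r.observe();print(o['eef_pos'],o['ft_force'],o['t'],o['opening'])
f,u,yc=rest();S=snap('scene','r1.png');T=snap('top','r1t.png')
for n,s in(('S',S),('T',T)):
    im=s['img'].astype(int);b,rr=im[...,0],im[...,2]
    m=((b>110)&(b-rr>70)).astype(np.uint8);k,l,st,c=cv2.connectedComponentsWithStats(m)
    tp=f+.114*u;print(n,'pred top',proj(s,tp).round(1),'cap mid',proj(s,f+.107*u).round(1))
    for i in range(1,k):
        if st[i,4]>20 and np.abs(c[i]-proj(s,tp)).max()<25:print(st[i],c[i].round(1))
n=np.cross(yc,u)
for b in(55,60,65):
    x,Rm=tool(f,u,yc,.078,b*d,-.012,-1)
    print(b,'z',x[2],Rm.as_matrix()[:,2].round(2))
    zt=Rm.as_matrix()[:,2]
    c=plan((x-zt*.08,Rm),10,dp=0,dr=3)
    plan((x,Rm),5,dp=0,cur=c)
```

```text
[ 0.40616779 -0.31549423  0.12876266] [ 0.13187999 -0.98182888  0.76310279] 19.2833 0.06001136090984414
S pred top [287.8 241.8] cap mid [287.9 244.4]
[281 241  13   8  97] [287.2 244.5]
[293 249  10   9  37] [297.2 253.6]
T pred top [318.4 230.8] cap mid [319.1 231.9]
[312 209  12  11  30] [316.8 214.2]
[313 226  13  12 117] [318.9 231.4]
55 z 0.06504337576874056 [ 0.27  0.2  -0.94]
rows [[4.0, -0.0, 3.0], [3.0, -0.0, 2.0], [4.0, -0.0, 3.0], [4.0, -0.0, 2.0], [5.0, -0.0, 1.0], [4.0, -0.0, 2.0], [4.0, -0.0, 1.0], [5.0, -0.0, 1.0], [4.0, -0.0, 1.0], [5.0, -0.0, 1.0]] turn [0.0, -0.061, -0.001] | speed frac 0.33 end err mm [ 0.5 -0.2 -0.3] deg [ 0.2 -0.1  0.2] q [-0.92  0.    1.63  0.35  1.5  -0.01]
rows [[-0.0, -0.0, 16.0], [-0.0, -0.0, 16.0], [-0.0, -0.0, 16.0], [-0.0, -1.0, 16.0], [-0.0, 0.0, 16.0]] turn [0.0, -0.0, 0.0] | speed frac 2.79 end err mm [ 0.1  0.5 -0.3] deg [ 0.2 -0.1  0.2] q [-0.86  0.07  1.72  0.36  1.34 -0.01]
60 z 0.0660682041509335 [ 0.34  0.25 -0.91]
rows [[3.0, -0.0, 3.0], [4.0, -0.0, 2.0], [3.0, -0.0, 2.0], [4.0, -0.0, 2.0], [4.0, -0.0, 2.0], [3.0, -0.0, 2.0], [
[... 330 characters left out ...]
] | speed frac 2.31 end err mm [-0.1  0.3  0. ] deg [ 0.2 -0.2  0.2] q [-0.92  0.07  1.74  0.45  1.34 -0.09]
65 z 0.06730479073521928 [ 0.4   0.3  -0.87]
rows [[3.0, -0.0, 2.0], [3.0, -0.0, 3.0], [3.0, -0.0, 2.0], [3.0, -0.0, 2.0], [3.0, -0.0, 1.0], [4.0, -0.0, 2.0], [3.0, -0.0, 2.0], [4.0, -0.0, 1.0], [3.0, -0.0, 1.0], [4.0, -0.0, 1.0]] turn [0.0, -0.044, -0.001] | speed frac 0.22 end err mm [ 0.4 -0.2  0.4] deg [0.2 0.2 0.2] q [-1.04  0.01  1.68  0.52  1.52 -0.16]
rows [[-0.0, -0.0, 16.0], [-0.0, -0.0, 16.0], [-0.0, -0.0, 16.0], [-0.0, -1.0, 16.0], [-0.0, 0.0, 16.0]] turn [0.0, 0.0, 0.0] | speed frac 1.93 end err mm [-0.2  0.2  0.3] deg [0.2 0.2 0.2] q [-0.96  0.08  1.76  0.53  1.35 -0.16]
```

send_rows:
  gripper: [-0.4,-0.4,-0.4,-0.4,-0.4,-0.4,-0.4,-0.4]
  delta_pos:
    - [3,0,3]
    - [4,0,2]
    - [3,0,2]
    - [4,0,2]
    - [4,0,2]
    - [3,0,2]
    - [4,0,1]
    - [4,0,1]
  turn:
    - [0,-0.052,-0.001]
    - [0,-0.052,-0.001]
    - [0,-0.052,-0.001]
    - [0,-0.052,-0.001]
    - [0,-0.052,-0.001]
    - [0,-0.052,-0.001]
    - [0,-0.052,-0.001]
    - [0,-0.052,-0.001]

```text
t: 20.05
eef_pos: [0.4327, -0.2913, 0.1349]
eef_rot: [0.914, 0.304, 0.254, -0.085]
ft_force: [0.4, 0.1, -0.5]
opening: 0.0597
grip_force: 0.0
```

send_rows:
  gripper: [-0.4,-0.4,-0.4,-0.4]
  delta_pos:
    - [4,0,1]
    - [4,0,1]
    - [0,0,0]
    - [0,0,0]
  turn:
    - [0,-0.052,-0.001]
    - [0,-0.052,-0.001]
    - [0,0,0]
    - [0,0,0]

```text
t: 20.38
eef_pos: [0.4394, -0.2865, 0.1375]
eef_rot: [0.925, 0.31, 0.208, -0.069]
ft_force: [0.1, 0.9, -0.5]
opening: 0.0596
grip_force: 0.0
```

Run:
```python
from kin import *
o=r.observe();print(o['eef_pos'],o['t'])
x,Rm=tool(*rest(),.078,np.pi/3,-.010,-1)
plan((x,Rm),6,dp=1,dr=3)
```

```text
[ 0.43938365 -0.28652563  0.13753293] 20.3833
rows [[-0.3, 0.2, 12.7], [-0.3, 0.2, 12.7], [-0.2, 0.2, 12.7], [-0.3, 0.2, 12.7], [-0.2, 0.2, 12.7], [-0.3, 0.2, 12.7]] turn [-0.0, -0.001, 0.001] | speed frac 0.14 end err mm [-0. -0.  0.] deg [-0.1  0.   0.1] q [-0.91  0.07  1.74  0.45  1.35 -0.09]
```

send_rows:
  gripper: [-0.4,-0.4,-0.4,-0.4,-0.4,-0.4,-0.4,-0.4]
  delta_pos:
    - [-0.5,0,13]
    - [0,0.5,13]
    - [-0.5,0,13]
    - [0,0.5,13]
    - [-0.5,0,13]
    - [0,0,11]
    - [0,0,0]
    - [0,0,0]
  turn:
    - [0,0,0]
    - [0,0,0]
    - [0,0,0]
    - [0,0,0]
    - [0,0,0]
    - [0,0,0]
    - [0,0,0]
    - [0,0,0]

```text
t: 21.05
eef_pos: [0.4637, -0.2699, 0.0674]
eef_rot: [0.926, 0.308, 0.208, -0.069]
ft_force: [-0.4, 0.1, 0.7]
opening: 0.0599
grip_force: 0.0
```

send_rows:
  gripper: [0,0.2,0.35,0.5,0.6,0.8]
  delta_pos:
    - [0,0,0]
    - [0,0,0]
    - [0,0,0]
    - [0,0,0]
    - [0,0,0]
    - [0,0,0]
  turn:
    - [0,0,0]
    - [0,0,0]
    - [0,0,0]
    - [0,0,0]
    - [0,0,0]
    - [0,0,0]

```text
t: 21.55
eef_pos: [0.4647, -0.2713, 0.0698]
eef_rot: [0.926, 0.309, 0.208, -0.067]
ft_force: [-3.1, -1.6, 4.9]
opening: 0.0264
grip_force: 34.5
```

send_rows:
  gripper: [0.8,0.8]
  delta_pos:
    - [0,0,0]
    - [0,0,0]
  turn:
    - [0,0,0]
    - [0,0,0]

```text
t: 21.72
eef_pos: [0.4647, -0.2713, 0.0698]
eef_rot: [0.926, 0.309, 0.208, -0.067]
ft_force: [-3.3, -0.9, 5.1]
opening: 0.026
grip_force: 34.6
```

Run:
```python
from kin import *
o=r.observe();print(o['eef_pos'],o['ft_force'],o['opening'],o['grip_force'],o['t'])
f,u,yc=rest();Ro=R.from_quat(o['eef_rot'])
x,Rm=tool(f,u,yc,.078,np.pi/3,-.010,-1);print('dev tool',Ro.inv().apply(x-o['eef_pos'])*1e3,(Ro.inv()*Rm).as_rotvec())
# tube in tool frame, as grasped
ft=Ro.inv().apply(f-o['eef_pos']);ut=Ro.inv().apply(u);print(ft,ut);np.save('hand.npy',[ft,ut])
S=snap('scene');tp=proj(S,f+.107*u)
im=S['img'].astype(int);b,rr=im[...,0],im[...,2]
m=((b>110)&(b-rr>70)).astype(np.uint8);k,l,st,c=cv2.connectedComponentsWithStats(m)
for i in range(1,k):
    if st[i,4]>20 and np.abs(c[i]-tp).max()<25:print(st[i],c[i].round(1))
```

```text
[ 0.46471632 -0.27126418  0.06976685] [-3.30215584 -0.90961763  5.10573407] 0.026043896484722013 34.611103534698486 21.7167
dev tool [ 0.62519779 -1.73116122  2.37011643] [ 0.00315149 -0.0042951   0.00535603]
[-0.06696734 -0.00212508  0.01237927] [ 0.8681483   0.00621403 -0.49626597]
```

```bash
cat >> kin.py <<'E'
def held(foot,u,yc,dg=0):
    ft,ut=np.load('hand.npy');ft=ft.copy();ft[1]=0;ut[1]=0;ut/=np.linalg.norm(ut)
    ft=ft-ut*dg;yt=np.array([0,-1.,0])
    At=np.c_[np.cross(yt,ut),yt,ut];Aw=np.c_[np.cross(yc,u),yc,u]
    Rm=R.from_matrix(Aw@At.T);return foot-Rm.apply(ft),Rm
E
python3 - <<'E'
from kin import *
d=np.pi/180
f,u,yc=rest();n=np.cross(yc,u);o=r.observe()
up=(np.array(o['eef_pos'])-n*.06+Z*.05,R.from_quat(o['eef_rot']))
c=plan(up,5)
psi=42*d
X=hx(rs[2])
for nm,(th,D,xf),k in(('app',(18,-.07,-.012),16),('ent',(18,-.02,-.004),5),('in',(16,.030,.0045),6),('st',(0,.038,0),8)):
    t=held(*load(th*d,D,xf,psi));print(nm,t[0].round(3),'toolz',t[1].as_matrix()[:,2].round(2))
    c=plan(t,k,cur=c,dp=0,dr=3)
    # rest rib end & well front in tool frame
    for p in (np.array([rs[0],rs[1],0])+X*(-.03+.092*np.sin(.611))+Z*(.03+.092*np.cos(.611)-.014), np.array([rd[0],rd[1],.055])-.056*hx(rd[2])):
        print('   ',(t[1].inv().apply(p-t[0])*1e3).round(0))
E
```

```text
rows [[-2.0, 0.0, -19.0], [-1.0, 0.0, -20.0], [-2.0, 0.0, -19.0], [-2.0, 0.0, -20.0], [-1.0, 0.0, -19.0]] turn [0.0, 0.0, 0.0] | speed frac 0.22 end err mm [ 0.3  0.5 -0.1] deg [0. 0. 0.] q [-1.02 -0.    1.64  0.44  1.55 -0.11]
app [ 0.502 -0.122  0.193] toolz [ 0.71  0.67 -0.21]
rows [[11.0, -6.0, 2.0], [10.0, -6.0, 3.0], [10.0, -6.0, 4.0], [10.0, -6.0, 4.0], [10.0, -6.0, 5.0], [9.0, -6.0, 5.0], [10.0, -6.0, 6.0], [8.0, -5.0, 6.0], [9.0, -6.0, 7.0], [8.0, -6.0, 8.0], [7.0, -5.0, 8.0], [8.0, -6.0, 9.0], [6.0, -5.0, 8.0], [6.0, -5.0, 10.0], [6.0, -6.0, 10.0], [5.0, -5.0, 10.0]] turn [0.008, 0.057, -0.001] | speed frac 1.14 end err mm [0.2 0.4 0. ] deg [-0.4  0.2  0.1] q [-1.08  0.11  1.97  1.25  1.7  -0.5 ]
    [-122.   89. -108.]
    [-141.   10.   -1.]
ent [ 0.506 -0.115  0.143] toolz [ 0.71  0.67 -0.21]
rows [[-9.0, 0.0, 4.0], [-10.0, 1.0, 3.0], [-9.0, 0.0, 4.0], [-10.0, 0.0, 3.0], [-9.0, 1.0, 4.0]] turn [-0.001, 0.001, 0.0] | speed frac 4.36 end err mm [ 0.4 -0.1  0.3] deg [-0.1 -0.1  0.1] q [-1.07  0.2   2.01  1.25  1.64 -0.61]
    [ -74.   88. -126.]
    [-94.   8. -19.]
in [ 0.513 -0.106  0.093] toolz [ 0.71  0.66 -0.24]
rows [[-8.0, 0.0, 3.0], [-8.0, 0.0, 4.0], [-7.0, 0.0, 3.0], [-8.0, 0.0, 4.0], [-8.0, 0.0, 4.0], [-8.0, 0.0, 3.0]] turn [-0.001, -0.006, -0.001] | speed frac 4.36 end err mm [-0.6  0.  -0.1] deg [0.1 0.  0.1] q [-1.04  0.27  2.03  1.24  1.57 -0.7 ]
    [ -33.   87. -145.]
    [-48.   7. -38.]
st [ 0.521 -0.095  0.081] toolz [ 0.65  0.58 -0.5 ]
rows [[-1.0, -0.0, 2.0], [-1.0, -0.0, 2.0], [-1.0, -1.0, 2.0], [-0.0, 0.0, 2.0], [-1.0, -0.0, 3.0], [-1.0, -0.0, 2.0], [-0.0, -1.0, 2.0], [-1.0, 0.0, 2.0]] turn [-0.003, -0.034, -0.006] | speed frac 4.22 end err mm [-0.4 -0.3 -0.1] deg [-0.1 -0.1  0.2] q [-0.93  0.09  2.02  1.08  1.38 -0.52]
    [ -72.   91. -146.]
    [-54.   8. -41.]
```

send_rows:
  gripper: [0.8,0.8,0.8,0.8,0.8,0.8,0.8]
  delta_pos:
    - [0,0,-8]
    - [-2,0,-18]
    - [-2,0,-20]
    - [-2,0,-20]
    - [-2,0,-20]
    - [0,0,-11]
    - [0,0,0]
  turn:
    - [0,0,0]
    - [0,0,0]
    - [0,0,0]
    - [0,0,0]
    - [0,0,0]
    - [0,0,0]
    - [0,0,0]

```text
t: 22.35
eef_pos: [0.4258, -0.3011, 0.1556]
eef_rot: [0.926, 0.309, 0.209, -0.065]
ft_force: [0.2, -0.2, 0.4]
opening: 0.0258
grip_force: 34.5
```

```bash
cat >> kin.py <<'E'
def capcheck():
    """predicted vs seen cap blob (hand.npy), by rendering the predicted cap outline's hull centroid"""
    o=r.observe();Ro=R.from_quat(o['eef_rot']);x=np.array(o['eef_pos'])
    ft,ut=np.load('hand.npy');ft[1]=0;ut[1]=0;ut/=np.linalg.norm(ut)
    f=x+Ro.apply(ft);u=Ro.apply(ut);a=np.cross(u,[1,0,0]);a/=np.linalg.norm(a);b=np.cross(u,a)
    print('t %.2f'%o['t'],'foot',f.round(4),'u',u.round(3),'F',o['ft_force'].round(1),'grip',round(o['grip_force'],1),'open',round(o['opening'],4))
    th=np.linspace(0,6.28,40)
    for n in('scene','top'):
        s=snap(n);P=np.array([proj(s,f+h*u+.0172*(np.cos(t)*a+np.sin(t)*b)) for h in(.1,.114) for t in th]).astype(np.float32)
        hull=cv2.convexHull(P);M=cv2.moments(hull);c=np.array([M['m10'],M['m01']])/M['m00']
        im=s['img'].astype(int);B,Rr=im[...,0],im[...,2];m=((B>90)&(B-Rr>50)).astype(np.uint8)
        k,l,st,cc=cv2.connectedComponentsWithStats(m)
        for i in range(1,k):
            if st[i,4]>20 and np.abs(cc[i]-c).max()<15:print(n,'pred',c.round(1),cv2.boundingRect(hull),M['m00'],'seen',cc[i].round(1),st[i])
E
python3 - <<'E'
from kin import *
capcheck()
d=np.pi/180;psi=42*d
t=held(*load(18*d,-.07,-.03,psi));plan(t,16,dp=0,dr=3)
E
```

```text
t 22.35 foot [ 0.3817 -0.3344  0.1159] u [0.455 0.348 0.819] F [ 0.2 -0.2  0.4] grip 34.5 open 0.0258
top pred [332.9 245.6] (326, 238, 14, 15) 140.7348638200201 seen [332.4 245. ] [326 239  14  13 139]
rows [[10.0, -6.0, 2.0], [9.0, -5.0, 2.0], [9.0, -6.0, 3.0], [10.0, -6.0, 3.0], [8.0, -5.0, 4.0], [9.0, -6.0, 5.0], [9.0, -5.0, 5.0], [8.0, -6.0, 6.0], [8.0, -5.0, 6.0], [7.0, -5.0, 6.0], [7.0, -6.0, 7.0], [7.0, -5.0, 8.0], [6.0, -5.0, 8.0], [6.0, -5.0, 8.0], [5.0, -5.0, 9.0], [5.0, -5.0, 9.0]] turn [0.008, 0.057, -0.001] | speed frac 0.30 end err mm [0.3 0.4 0.1] deg [-0.4  0.2  0. ] q [-1.12  0.12  1.96  1.23  1.73 -0.51]
```

send_rows:
  gripper: [0.8,0.8,0.8,0.8,0.8,0.8,0.8,0.8]
  delta_pos:
    - [6,0,-14]
    - [6,0,-14]
    - [10,-6,2]
    - [9,-5,2]
    - [9,-6,3]
    - [10,-6,3]
    - [8,-5,4]
    - [9,-6,5]
  turn:
    - [0,0,0]
    - [0,0,0]
    - [0.008,0.057,-0.001]
    - [0.008,0.057,-0.001]
    - [0.008,0.057,-0.001]
    - [0.008,0.057,-0.001]
    - [0.008,0.057,-0.001]
    - [0.008,0.057,-0.001]

```text
t: 23.12
eef_pos: [0.449, -0.2373, 0.197]
eef_rot: [0.874, 0.3, 0.356, -0.143]
ft_force: [0.9, 0.7, -0.2]
opening: 0.0261
grip_force: 34.4
```

send_rows:
  gripper: [0.8,0.8,0.8,0.8,0.8,0.8,0.8,0.8]
  delta_pos:
    - [9,-5,5]
    - [8,-6,6]
    - [8,-5,6]
    - [7,-5,6]
    - [7,-6,7]
    - [7,-5,8]
    - [6,-5,8]
    - [6,-5,8]
  turn:
    - [0.008,0.057,-0.001]
    - [0.008,0.057,-0.001]
    - [0.008,0.057,-0.001]
    - [0.008,0.057,-0.001]
    - [0.008,0.057,-0.001]
    - [0.008,0.057,-0.001]
    - [0.008,0.057,-0.001]
    - [0.008,0.057,-0.001]

```text
t: 23.78
eef_pos: [0.482, -0.1556, 0.2176]
eef_rot: [0.764, 0.274, 0.535, -0.233]
ft_force: [0.2, 0.5, -0.9]
opening: 0.0258
grip_force: 34.4
```

send_rows:
  gripper: [0.8,0.8,0.8,0.8]
  delta_pos:
    - [5,-5,9]
    - [5,-5,9]
    - [0,0,0]
    - [0,0,0]
  turn:
    - [0.008,0.057,-0.001]
    - [0.008,0.057,-0.001]
    - [0,0,0]
    - [0,0,0]

```text
t: 24.12
eef_pos: [0.4901, -0.1352, 0.222]
eef_rot: [0.732, 0.266, 0.574, -0.254]
ft_force: [-0.1, -0.2, 0.3]
opening: 0.0261
grip_force: 34.4
```

Run:
```python
from kin import *
capcheck()
d=np.pi/180;psi=42*d
c=plan(held(*load(18*d,-.03,-.012,psi)),8,dp=0,dr=3)
```

```text
t 24.12 foot [ 0.4854 -0.1333  0.1541] u [-0.177 -0.252  0.952] F [-0.1 -0.2  0.3] grip 34.4 open 0.0261
scene pred [252.7 191.4] (245, 183, 15, 17) 177.06728223210666 seen [252.1 191.3] [245 184  15  15 162]
top pred [282.6 233.1] (275, 226, 15, 15) 148.40494209132157 seen [283.  232.9] [276 226  14  15 151]
rows [[-8.0, 0.0, 4.0], [-8.0, 0.0, 4.0], [-8.0, 0.0, 4.0], [-9.0, 1.0, 4.0], [-8.0, -0.0, 5.0], [-8.0, -0.0, 4.0], [-8.0, -0.0, 4.0], [-8.0, 0.0, 4.0]] turn [-0.001, 0.001, 0.0] | speed frac 0.12 end err mm [0.2 0.2 0.3] deg [ 0.1 -0.2  0. ] q [-1.08  0.18  2.    1.25  1.66 -0.59]
```

send_rows:
  gripper: [0.8,0.8,0.8,0.8,0.8,0.8,0.8,0.8]
  delta_pos:
    - [-8,0,4]
    - [-8,0,4]
    - [-8,0,4]
    - [-9,1,4]
    - [-8,0,5]
    - [-8,0,4]
    - [-8,0,4]
    - [-8,0,4]
  turn:
    - [0,0,0]
    - [0,0,0]
    - [0,0,0]
    - [0,0,0]
    - [0,0,0]
    - [0,0,0]
    - [0,0,0]
    - [0,0,0]

```text
t: 24.88
eef_pos: [0.5016, -0.121, 0.1523]
eef_rot: [0.731, 0.267, 0.575, -0.252]
ft_force: [0.0, -0.5, -0.6]
opening: 0.026
grip_force: 34.4
```

send_rows:
  gripper: [0.8,0.8]
  delta_pos:
    - [0,0,0]
    - [0,0,0]
  turn:
    - [0,0,0]
    - [0,0,0]

```text
t: 25.05
eef_pos: [0.5015, -0.121, 0.1529]
eef_rot: [0.731, 0.266, 0.575, -0.253]
ft_force: [0.0, 0.3, -0.6]
opening: 0.0258
grip_force: 34.4
```

Run:
```python
from kin import *
capcheck()
d=np.pi/180;psi=42*d
c=plan(held(*load(18*d,.005,-.001,psi)),5,dp=1,dr=3)
c=plan(held(*load(16*d,.030,.0045,psi)),5,dp=1,dr=3,cur=c)
```

```text
t 25.05 foot [ 0.497  -0.1192  0.0849] u [-0.18  -0.25   0.952] F [ 0.   0.3 -0.6] grip 34.4 open 0.0258
scene pred [251.7 204.7] (244, 197, 15, 15) 156.0644043845823 seen [251.3 204.5] [245 198  13  14 144]
top pred [277.4 229.1] (270, 222, 14, 14) 134.0016375896521 seen [277.5 229. ] [271 223  13  13 134]
rows [[-6.5, 0.0, 3.6], [-6.6, 0.1, 3.6], [-6.5, 0.0, 3.6], [-6.5, 0.1, 3.6], [-6.6, 0.0, 3.6]] turn [-0.001, 0.001, 0.0] | speed frac 0.09 end err mm [-0. -0. -0.] deg [-0.1 -0.1  0.1] q [-1.06  0.25  2.02  1.25  1.62 -0.67]
rows [[-4.6, 0.0, 2.6], [-4.6, 0.0, 2.5], [-4.5, 0.0, 2.7], [-4.6, 0.0, 2.6], [-4.5, -0.0, 2.7]] turn [-0.001, -0.007, -0.001] | speed frac 0.48 end err mm [ 0. -0. -0.] deg [-0.  -0.1  0. ] q [-1.04  0.27  2.03  1.24  1.57 -0.7 ]
```

send_rows:
  gripper: [0.8,0.8,0.8,0.8,0.8,0.8,0.8]
  delta_pos:
    - [-6.5,0,3.5]
    - [-6.5,0,3.5]
    - [-6.5,0,3.5]
    - [-6.5,0,4]
    - [-6.5,0,3.5]
    - [0,0,0]
    - [0,0,0]
  turn:
    - [0,0,0]
    - [0,0,0]
    - [0,0,0]
    - [0,0,0]
    - [0,0,0]
    - [0,0,0]
    - [0,0,0]

```text
t: 25.73
eef_pos: [0.5078, -0.1119, 0.1173]
eef_rot: [0.731, 0.266, 0.575, -0.253]
ft_force: [-0.2, -0.4, -0.6]
opening: 0.026
grip_force: 34.4
```

send_rows:
  gripper: [0.8,0.8,0.8,0.8,0.8]
  delta_pos:
    - [-4.5,0,2.5]
    - [-4.5,0,2.5]
    - [-4.5,0,2.5]
    - [0,0,0]
    - [0,0,0]
  turn:
    - [0,-0.007,0]
    - [0,-0.007,0]
    - [0,-0.007,0]
    - [0,0,0]
    - [0,0,0]

```text
t: 26.15
eef_pos: [0.5104, -0.1085, 0.103]
eef_rot: [0.737, 0.269, 0.567, -0.249]
ft_force: [0.4, 0.2, 0.4]
opening: 0.0255
grip_force: 34.5
```

Run:
```python
from kin import *
capcheck()
d=np.pi/180;psi=42*d
c=plan(held(*load(15*d,.032,.0045,psi)),4,dp=1,dr=3)
c=plan(held(*load(8*d,.036,.003,psi)),5,dp=1,dr=3,cur=c)
c=plan(held(*load(0*d,.038,.000,psi)),5,dp=1,dr=3,cur=c)
```

```text
t 26.15 foot [ 0.505  -0.1079  0.0351] u [-0.165 -0.235  0.958] F [0.4 0.2 0.4] grip 34.5 open 0.0255
scene pred [250.6 212.4] (244, 205, 14, 15) 143.10232033452485 seen [250.1 212.2] [244 206  13  13 133]
top pred [273.  226.1] (266, 219, 14, 14) 124.39509084098972 seen [273. 226.] [267 220  13  13 131]
rows [[-2.7, 0.1, 1.8], [-2.8, 0.1, 1.9], [-2.7, 0.1, 1.9], [-2.7, 0.1, 1.8]] turn [-0.003, -0.007, -0.002] | speed frac 0.06 end err mm [-0. -0.  0.] deg [-0.  0.  0.] q [-1.03  0.26  2.03  1.23  1.55 -0.69]
rows [[-0.6, -0.2, 1.6], [-0.7, -0.2, 1.5], [-0.5, -0.2, 1.6], [-0.6, -0.3, 1.6], [-0.4, -0.2, 1.6]] turn [-0.002, -0.024, -0.004] | speed frac 0.31 end err mm [0. 0. 0.] deg [-0.1  0.1 -0. ] q [-0.99  0.18  2.03  1.17  1.47 -0.62]
rows [[-0.4, -0.2, 1.5], [-0.3, -0.2, 1.4], [-0.3, -0.3, 1.5], [-0.3, -0.2, 1.5], [-0.2, -0.2, 1.5]] turn [-0.003, -0.027, -0.005] | speed frac 0.78 end err mm [0.1 0.  0. ] deg [-0.  -0.1  0. ] q [-0.92  0.09  2.02  1.08  1.38 -0.52]
```

No contact so far. Next I go to 32 mm depth, then straighten partway.

send_rows:
  gripper: [0.8,0.8,0.8,0.8,0.8,0.8]
  delta_pos:
    - [-2.7,0,1.8]
    - [-2.8,0,1.9]
    - [-2.7,0.2,1.9]
    - [-2.7,0.2,1.8]
    - [0,0,0]
    - [0,0,0]
  turn:
    - [-0.003,-0.007,-0.002]
    - [-0.003,-0.007,-0.002]
    - [-0.003,-0.007,-0.002]
    - [-0.003,-0.007,-0.002]
    - [0,0,0]
    - [0,0,0]

```text
t: 26.75
eef_pos: [0.5135, -0.1052, 0.0906]
eef_rot: [0.745, 0.272, 0.56, -0.239]
ft_force: [0.4, 0.3, -0.2]
opening: 0.0259
grip_force: 34.5
```

send_rows:
  gripper: [0.8,0.8,0.8,0.8,0.8,0.8,0.8]
  delta_pos:
    - [-0.6,-0.2,1.6]
    - [-0.6,-0.2,1.6]
    - [-0.6,-0.2,1.6]
    - [-0.6,-0.2,1.6]
    - [-0.4,-0.2,1.6]
    - [0,0,0]
    - [0,0,0]
  turn:
    - [-0.002,-0.024,-0.004]
    - [-0.002,-0.024,-0.004]
    - [-0.002,-0.024,-0.004]
    - [-0.002,-0.024,-0.004]
    - [-0.002,-0.024,-0.004]
    - [0,0,0]
    - [0,0,0]

```text
t: 27.33
eef_pos: [0.5179, -0.0997, 0.0861]
eef_rot: [0.776, 0.292, 0.518, -0.212]
ft_force: [-0.2, -0.6, -0.9]
opening: 0.0261
grip_force: 34.5
```

Run:
```python
from kin import *
capcheck()
d=np.pi/180;psi=42*d
c=plan(held(*load(0*d,.038,.000,psi)),6,dp=1,dr=3)
```

```text
t 27.33 foot [ 0.5066 -0.1075  0.0194] u [-0.082 -0.111  0.99 ] F [-0.2 -0.6 -0.9] grip 34.5 open 0.0261
scene pred [249.1 210.7] (242, 204, 14, 14) 137.7767960614292 seen [248.6 210.5] [243 205  12  12 118]
top pred [268.3 222.6] (262, 216, 13, 13) 116.32839732966386 seen [269.  222.8] [263 217  12  12 102]
rows [[-0.3, -0.2, 1.2], [-0.3, -0.1, 1.2], [-0.2, -0.2, 1.2], [-0.3, -0.2, 1.2], [-0.2, -0.1, 1.2], [-0.1, -0.2, 1.2]] turn [-0.003, -0.023, -0.004] | speed frac 0.10 end err mm [ 0.  0. -0.] deg [ 0.1  0.1 -0. ] q [-0.92  0.09  2.03  1.08  1.37 -0.52]
```

send_rows:
  gripper: [0.8,0.8,0.8,0.8,0.8,0.8,0.8,0.8]
  delta_pos:
    - [-0.3,-0.2,1.2]
    - [-0.3,-0.1,1.2]
    - [-0.2,-0.2,1.2]
    - [-0.3,-0.2,1.2]
    - [-0.2,-0.1,1.2]
    - [-0.1,-0.2,1.2]
    - [0,0,0]
    - [0,0,0]
  turn:
    - [-0.003,-0.023,-0.004]
    - [-0.003,-0.023,-0.004]
    - [-0.003,-0.023,-0.004]
    - [-0.003,-0.023,-0.004]
    - [-0.003,-0.023,-0.004]
    - [-0.003,-0.023,-0.004]
    - [0,0,0]
    - [0,0,0]

```text
t: 28.1
eef_pos: [0.5216, -0.095, 0.0817]
eef_rot: [0.808, 0.31, 0.468, -0.178]
ft_force: [0.4, -0.3, 1.2]
opening: 0.0259
grip_force: 34.5
```

Run:
```python
from kin import *
capcheck()
d=np.pi/180;psi=42*d
c=plan(held(*load(0*d,.041,.000,psi)),3,dp=1,dr=3)
```

```text
t 28.10 foot [ 0.5048 -0.1102  0.0175] u [0.001 0.003 1.   ] F [ 0.4 -0.3  1.2] grip 34.5 open 0.0259
scene pred [247.9 207.9] (241, 201, 14, 14) 132.68975250679068 seen [247.8 208.7] [242 204  12  10  93]
top pred [264.9 220.1] (258, 214, 13, 13) 113.40043176407926 seen [267.2 221.6] [263 216   8  11  53]
rows [[-0.8, 0.0, 0.5], [-0.9, 0.0, 0.4], [-0.8, 0.0, 0.5]] turn [0.001, 0.001, -0.0] | speed frac 0.02 end err mm [-0.  0.  0.] deg [-0.1 -0.  -0. ] q [-0.92  0.1   2.03  1.08  1.37 -0.53]
```

send_rows:
  gripper: [0.8,0.8,0.8]
  delta_pos:
    - [-0.9,0,0.5]
    - [-0.8,0,0.5]
    - [0,0,0]
  turn:
    - [0,0,0]
    - [0,0,0]
    - [0,0,0]

```text
t: 28.45
eef_pos: [0.5212, -0.0952, 0.0788]
eef_rot: [0.808, 0.309, 0.468, -0.179]
ft_force: [-0.3, 0.1, -0.2]
opening: 0.0261
grip_force: 34.5
```

send_rows:
  gripper: [0.8,0.8,0.8]
  delta_pos:
    - [-0.9,0,0.5]
    - [0,0,0]
    - [0,0,0]
  turn:
    - [0,0,0]
    - [0,0,0]
    - [0,0,0]

```text
t: 28.7
eef_pos: [0.5215, -0.0951, 0.0786]
eef_rot: [0.808, 0.309, 0.468, -0.179]
ft_force: [-1.3, -0.2, 2.8]
opening: 0.026
grip_force: 34.7
```

The foot meets the floor at about z 0.015 with 2.8 N. I release and withdraw.

send_rows:
  gripper: [0.35,0.28,0.15,0,-0.2,-0.3,-0.3]
  delta_pos:
    - [0,0,0]
    - [0,0,0]
    - [0,0,0]
    - [0,0,0]
    - [0,0,0]
    - [0,0,0]
    - [0,0,0]
  turn:
    - [0,0,0]
    - [0,0,0]
    - [0,0,0]
    - [0,0,0]
    - [0,0,0]
    - [0,0,0]
    - [0,0,0]

```text
t: 29.28
eef_pos: [0.5214, -0.0952, 0.0782]
eef_rot: [0.808, 0.309, 0.468, -0.179]
ft_force: [-0.1, 0.4, 1.0]
opening: 0.0555
grip_force: 0.0
```

Run:
```python
from kin import *
capcheck()
```

```text
t 29.28 foot [ 0.5045 -0.1103  0.014 ] u [0.001 0.002 1.   ] F [-0.1  0.4  1. ] grip 0.0 open 0.0555
scene pred [248.  208.8] (241, 202, 14, 14) 132.18365940242074 seen [247.  209.4] [241 204  13  11 103]
top pred [265.1 220.2] (259, 214, 13, 13) 112.82165540405549 seen [266.7 222.2] [262 217   9  10  53]
```

send_rows:
  gripper: [-0.3,-0.3,-0.3,-0.3,-0.3,-0.3,-0.3,-0.3]
  delta_pos:
    - [0,0,-6]
    - [0,0,-12]
    - [0,0,-20]
    - [0,0,-25]
    - [0,0,-25]
    - [0,0,-25]
    - [0,0,-20]
    - [0,0,0]
  turn:
    - [0,0,0]
    - [0,0,0]
    - [0,0,0]
    - [0,0,0]
    - [0,0,0]
    - [0,0,0]
    - [0,0,0]
    - [0,0,0]

```text
t: 30.05
eef_pos: [0.435, -0.1758, 0.1467]
eef_rot: [0.809, 0.309, 0.468, -0.176]
ft_force: [0.6, -0.2, 0.2]
opening: 0.0553
grip_force: 0.0
```

Run:
```python
from kin import *
o=r.observe();print(o['eef_pos'],o['ft_force'],o['t'])
S=snap('scene','end.png');T=snap('top','endt.png')
X=hx(rd[2]);w=np.array([rd[0],rd[1],.015])-.015*X;th=np.linspace(0,6.28,40)
for n,s in(('scene',S),('top',T)):
    P=np.array([proj(s,w+[.0172*np.cos(t),.0172*np.sin(t),h]) for h in(.1,.114) for t in th]).astype(np.float32);print(n,'pred hull',cv2.boundingRect(P))
    im=s['img'].astype(int);B,Rr=im[...,0],im[...,2];m=((B>90)&(B-Rr>50)).astype(np.uint8);k,l,st,cc=cv2.connectedComponentsWithStats(m)
    for i in range(1,k):
        if st[i,4]>15 and np.abs(cc[i]-P.mean(0)).max()<18:print(st[i],cc[i].round(1))
# bystanders moved?
for n,s,f in(('scene',S,'scene0.png'),('top',T,'top0.png')):
    a=cv2.imread('pics/'+f);d=np.abs(s['img'].astype(int)-a).max(2)>40
    for nm,p in(('box0',[.525,-.268,.01]),('box1',[.486,-.037,.01]),('bott',None),('stand',[.607,-.068,.08])):
        if p is None: continue
        u,v=proj(s,p).astype(int);print(n,nm,d[v-5:v+6,u-5:u+6].sum(),end=' ')
    print()
```

```text
[ 0.43503902 -0.17575102  0.14665231] [ 0.59811974 -0.22118561  0.16128191] 30.05
scene pred hull (241, 202, 14, 13)
[241 205  13  10 101] [246.9 209.4]
top pred hull (259, 214, 13, 13)
[262 217   9  10  53] [266.7 222.2]
scene box0 0 scene box1 0 scene stand 0 
top box0 0 top box1 0 top stand 0
```

```bash
python3 -c "
from cell import r
print(r.finish_job())"
```

```text
the job is handed in; nothing more can be done
None
```

The tube was laid cap up in the inclined rest and let go. It was then re-gripped and loaded into the reader, where the last camera check had it upright in the well within about 1 pixel. The job was handed in at about 30 s with the gripper open and clear of it. The first grasp on the worktop closed empty without moving the tube. No verdict came back.

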